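# Connect the banquet bar's drinks lines and latch the gas on

## Robot

A 7-joint arm with a two-finger parallel gripper is mounted at the origin on the work surface. World frame = base frame: x ahead of the robot, y to its left, z up, the work surface at z = 0. Lengths are in mm, angles in rad, forces in N, time in s.
With the tool pointing down it reaches from about 400 to 875 mm from the base axis. Payload 19.3 kg.
Tool frame: the origin (TCP) lies midway between the tips of the shut fingers; the grasp point (between the pads) lies 19 mm behind it; z points along the fingers, y is the line along which they close (so a half turn about z gives the same grasp; the last joint's range is limited). The gripper opens to 85 mm and grips with 20 to 120 N. Pads are 22 mm wide; open, the fingers measure 114 mm over their backs; the gripper's body (76 mm by 85 mm) begins 54 mm behind the grasp point. The pads swing forward as they close: fully open they stand 13 mm farther back than shut.
Start: joints at [-0.07, 0.521, -0.036, 1.599, 0.021, 1.021, -0.113], TCP at [624.992, -0.025, 231.291] pointing down, gripper open.
Joint ranges: [-2.91, 2.91], [-0.3, 2.13], [-1.5, 1.42], [0.17, 2.43], [-1.26, 4.41], [0.16, 1.93], [-2.52, 2.52]. Speed limits (rad/s): [1.89, 1.89, 2.39, 2.39, 3.01, 3.01, 3.01].

## Interface

Orientations are given as a rotation vector (axis times angle).
In Python, from plant import readout, imaging, ticket gives the robot as it stands.
- The arm moves only by the tool apply_moves, never from a script. Its argument "rows" is a list of rows, each an object of numbers: "x", "y", "z": the shift along the tool's x, y, z in m; "wx", "wy", "wz": the turn, a rotation vector about the tool's x, y, z in rad; "hand": the finger opening in m, from 0 to 0.0854. A call has 1 to 8 rows; each row shifts and turns the commanded pose from where the row before left it, along the tool's axes as they then stand; what a row does not reach is not made up. A row lasts 1/8 s, in which the tool goes at most 62.5 mm and 10.7 degrees, less where a joint would pass 70% of its speed; a pose out of reach is approached as far as the arm can. A call is refused whole if a number of a shift passes 0.0625 or a number of a turn 0.188, either way. A call with a gripper value outside its range is refused whole. The fingers move at their own pace and stop on an object; "force" is the grip in N (left out, the last holds). Time passes only in rows, so rows that do not move let the fingers close. It gives the time, the measured TCP pose, the force, the opening and the grip force at its end, in the units of the state.
- readout.observe(): the state, without advancing time (a new reading comes with each control period).
- imaging.get_image(name): name is "scene" or "side" or "wrist"; returns a dict with "img" (480x640x3 uint8, blue, green, red), "depth" (480x640 float32, mm along the optical axis (not along the pixel's ray), 0 where there is no reading), "fx", "fy", "cx", "cy" (pixels), "camera_from_world" (4x4, takes a point from world to camera coordinates). Camera axes: x right, y down, z forward; pixel columns grow to the right and rows downward; lengths in mm; the calibration is good to about 2 mm. A picture is of the moment at which its call begins.
- ticket.finish_job(): hands the job in; it is judged then, once.
The state is a dict: "t": time; "q": joint angles; "qvel": joint speeds; "effort": joint torques, N m; "eef_pos": TCP position; "tool_rot": TCP orientation; "contact_force": force on the tool from outside, world axes, zero at the start; "ft_torque": the same for the moment, N m; "gripper_width": finger opening in mm; "finger_force": force on a finger pad.
Only numpy, scipy, OpenCV 4.12 (cv2) and the standard library are available. Lean on these libraries where they do the work, as an engineer would, in place of code of your own. Each camera call takes 0.05 s, during which the arm holds its last target. There are 200 camera calls.

## Task

Connect the drinks lines at the banquet bar: first run the brass nut of every coupling (two or three) down clockwise with the fingers until it is hand-tight, then take the wrench and tighten each nut about a twelfth of a turn further (do that last part with the wrench, not with the fingers, and put the wrench on no nut that is not yet hand-tight). Lay the wrench flat back on the middle of the rubber mat, and last press the gas coupler's lever down until its detent holds it by itself. Leave the favour boxes and salt shaker standing where they are.

Things in the scene. Friction and masses are not known exactly. Their poses are not given: they have to be found in the camera images.
- c1: Coupling on a heavy (4.5 kg) round foot, two or three present (absent: None). Origin under the foot, 120 mm wide, 40 high. Captive brass hex nut at 64 to 88 mm height, 32 mm across flats; 18 mm spigot above it to 102 mm. Clockwise from above tightens. Just hand-tight, two flats are parallel to this body's x and black stripes on nut and foot line up at its -x side.
- c1_nut (a joint): Free run of the nut of c1, rad, 0 (slackest) to 2.3 (hand-tight: run down to its stop); grows clockwise seen from above; little friction (0.06 N m). Starts between 0 and 0.9. The nut's whole clockwise angle is this plus c1_seat.
- c1_seat (a joint): Tightening of the nut of c1 beyond hand-tight, rad, clockwise seen from above, 0 at the start, 0.9 at the hard end stop; stiffer (0.4 N m), meant for the wrench; 0.52 is a twelfth of a turn. The nut turns freely to 2.3 first, only then does this move.
- c1_top (a point): Point on the axis of c1 at the top face of its nut, 88 mm above the table; its z is up and it turns with the nut.
- c2: Coupling on a heavy (4.5 kg) round foot, two or three present (absent: None). Origin under the foot, 120 mm wide, 40 high. Captive brass hex nut at 64 to 88 mm height, 32 mm across flats; 18 mm spigot above it to 102 mm. Clockwise from above tightens. Just hand-tight, two flats are parallel to this body's x and black stripes on nut and foot line up at its -x side.
- c2_nut (a joint): Free run of the nut of c2, rad, 0 (slackest) to 2.3 (hand-tight: run down to its stop); grows clockwise seen from above; little friction (0.06 N m). Starts between 0 and 0.9. The nut's whole clockwise angle is this plus c2_seat.
- c2_seat (a joint): Tightening of the nut of c2 beyond hand-tight, rad, clockwise seen from above, 0 at the start, 0.9 at the hard end stop; stiffer (0.4 N m), meant for the wrench; 0.52 is a twelfth of a turn. The nut turns freely to 2.3 first, only then does this move.
- c2_top (a point): Point on the axis of c2 at the top face of its nut, 88 mm above the table; its z is up and it turns with the nut.
- c3: Coupling on a heavy (4.5 kg) round foot, two or three present (absent: None). Origin under the foot, 120 mm wide, 40 high. Captive brass hex nut at 64 to 88 mm height, 32 mm across flats; 18 mm spigot above it to 102 mm. Clockwise from above tightens. Just hand-tight, two flats are parallel to this body's x and black stripes on nut and foot line up at its -x side.
- c3_nut (a joint): Free run of the nut of c3, rad, 0 (slackest) to 2.3 (hand-tight: run down to its stop); grows clockwise seen from above; little friction (0.06 N m). Starts between 0 and 0.9. The nut's whole clockwise angle is this plus c3_seat.
- c3_seat (a joint): Tightening of the nut of c3 beyond hand-tight, rad, clockwise seen from above, 0 at the start, 0.9 at the hard end stop; stiffer (0.4 N m), meant for the wrench; 0.52 is a twelfth of a turn. The nut turns freely to 2.3 first, only then does this move.
- c3_top (a point): Point on the axis of c3 at the top face of its nut, 88 mm above the table; its z is up and it turns with the nut.
- wrench: Loose steel open-ended wrench, 14 mm thick, 0.22 kg. Origin midway between the jaws at the underside; x out of the open jaw, z up as it lies. Jaw gap 34.5 mm (parallel from 19 mm behind to 17 mm ahead of the origin, then flared to 29 mm ahead), prongs 9 mm wide, head 53 mm wide; straight handle 16 mm wide from 35 to 170 mm behind the origin (-x).
- wrench_grip (a point): Place to grip the wrench near its centre of mass: middle of the handle's section, 88 mm behind the jaw origin, 7 mm above the underside; axes as the wrench's.
- mat: Black rubber bar mat, fixed flat on the table, 130 mm (its x) by 250 mm (its y), 4 mm thick; origin at the centre of its underside. The wrench starts lying on it.
- lever (a joint): Angle of the gas coupler's sprung lever, rad: 0 raised 35 degrees above level (rest), 0.68 fully down, 4 degrees below level. A spring (2 to 5 N at the grip) pushes it up; from 0.33 to 0.5 a sprung ball detent resists as well (about 13 N at the grip), past 0.5 it snaps to the bottom and is held there.
- lever_press (a point): Axis of the lever's black round grip (22 mm diameter), 110 mm from the hinge, 20 mm short of the grip's end: the place to press. At rest 159 mm above the table, latched 88 mm.
- coupler: Steel gas coupler fixed on the table (72 mm foot, 52 mm body, cheeks to 110 mm height, detent housing 72 mm behind) that carries the lever; origin at the centre of its underside; the lever is hinged on its axis 96 mm above the table, points to its own -x and swings down in its x-z plane.
- favour1: Blue pyramid favour box, 51 mm square at the foot, 68 mm tall, loose; origin under its centre. Leave alone.
- favour2: Blue pyramid favour box, 51 mm square at the foot, 68 mm tall, loose; origin under its centre. Leave alone.
- favour3: Blue pyramid favour box, 51 mm square at the foot, 68 mm tall, loose; origin under its centre. Leave alone.
- shaker: Steel salt shaker, 36 mm wide, 63 mm tall, loose; origin under its centre. Leave alone.
There are look-alikes about, which are no part of the job. What is shaped like the c2 but orange or pink is not meant.

How it is judged (in metres and radians):
On the way, in this order (a step that is already met when the one before it is completed fails the run):
1. the nut of every coupling present is run down hand-tight (nut joint above 2.2 rad) (value of joint each of c1_nut, c2_nut, c3_nut above 2.2 rad), for 0.1 s.
2. every nut present is tightened beyond hand-tight with the wrench (seat joint above 0.42 rad, nut joint above 2.1 rad) (value of joint each of c1_nut, c2_nut, c3_nut above 2.1 rad and value of joint each of c1_seat, c2_seat, c3_seat above 0.42 rad), for 0.1 s.
3. the wrench lies flat and released on the mat, its grip point within 50 mm (mat's x) and 75 mm (mat's y) of the mat's centre (x of wrench_grip in the frame of mat between -0.05 and 0.05 m and y of wrench_grip in the frame of mat between -0.075 and 0.075 m and z of wrench_grip in the frame of mat below 0.02 m and angle between wrench's own z axis and vertical below 0.15 rad and linear speed of wrench below 0.03 m/s and contact force between the fingers and wrench below 0.2 N), for 0.2 s.
4. the lever is held down by its detent (above 0.58 rad) with nothing pressing it (value of joint lever above 0.58 rad and contact force between each of the arm, the fingers and coupler below 0.2 N), for 0.3 s.
At the end, for the whole second after the job is handed in: Every nut present: nut joint above 2.1, seat joint above 0.42 rad; wrench flat, at rest and released on the mat, grip point within 50 mm (mat x) and 75 mm (mat y) of its centre; lever stays above 0.58 rad by itself; favour boxes and shaker upright (all of step 2 and all of step 3 and value of joint lever above 0.58 rad and angle between each of favour1, favour2, favour3, shaker's own z axis and vertical below 0.3 rad); the robot touches nothing.
It fails at once if the fingers, not the wrench, tighten a nut beyond hand-tight (fingers on the coupling with over 3 N while its seat joint is 0.25 to 0.42 rad) ((contact force between the fingers and c1 above 3 N and value of joint c1_seat between 0.25 and 0.42 rad) or (contact force between the fingers and c2 above 3 N and value of joint c2_seat between 0.25 and 0.42 rad) or (contact force between the fingers and c3 above 3 N and value of joint c3_seat between 0.25 and 0.42 rad)).
It fails at once if the wrench is put on a nut that is not hand-tight (force over 2 N, nut joint below 1.9 rad) ((contact force between wrench and c1 above 2 N and value of joint c1_nut below 1.9 rad) or (contact force between wrench and c2 above 2 N and value of joint c2_nut below 1.9 rad) or (contact force between wrench and c3 above 2 N and value of joint c3_nut below 1.9 rad)).
It fails at once if a favour box or the shaker is knocked over or pushed more than 40 mm (distance of any of favour1, favour2, favour3, shaker from where it was at the start of the episode above 0.04 m or angle between any of favour1, favour2, favour3, shaker's own z axis and vertical above 0.5 rad).
Of c1, c2, c3 only 2 to 3 are there at a start; the rules pass over those that are not, and their reading is None.
At some moment in a run one of wrench may be knocked a few centimetres aside while the robot is not near it.
It also fails if it takes over 210 s, if anything falls off the work surface, if the arm or the gripper's body presses on something with over 40 N, if the wrist force passes 120 N, or if a joint passes its speed limit or range.

## Working session

There is one attempt and no reset: what is moved stays moved. The work goes in short steps, Python scripts to look and compute and a tool call to move; the robot and the scene stay as the last step left them, time stands still between calls to the robot, and variables do not carry over. Pictures are saved under pics/ and viewed, at most 14 in all, crops included, and the job is handed in when it is done.

Besides the shell and the picture viewer there is one more tool, called after "Call:" by a JSON object that holds its "fn" and its "kwargs", one argument or row to a line. apply_moves: Moves the arm, as the interface text tells. Its arguments: {"type":"object","properties":{"rows":{"type":"array"},"force":{"type":"number"}},"required":["rows"]}

```bash
mkdir -p pics; ls; cat > h.py <<'E'
import numpy as np,cv2
from plant import readout,imaging,ticket
from scipy.spatial.transform import Rotation as R
def snap(n,f=None):
    d=imaging.get_image(n)
    if f: cv2.imwrite('pics/'+f,d['img'])
    np.savez('/tmp/%s.npz'%n,**d)
    return d
def load(n): return dict(np.load('/tmp/%s.npz'%n))
def ray(d,u,v):
    T=np.linalg.inv(d['camera_from_world']); r=T[:3,:3]@np.array([(u-d['cx'])/d['fx'],(v-d['cy'])/d['fy'],1]); return T[:3,3],r
def atz(d,u,v,z):
    o,r=ray(d,u,v); return o+r*(z-o[2])/r[2]
def dep(d,u,v):
    o,r=ray(d,u,v); return o+r*float(d['depth'][int(v),int(u)])
def proj(d,p):
    c=d['camera_from_world']@np.append(p,1); return d['fx']*c[0]/c[2]+d['cx'],d['fy']*c[1]/c[2]+d['cy']
E
python3 - <<'E'
from h import *
s=readout.observe(); print(s)
for n in('scene','side','wrist'):
    d=snap(n,n+'0.png'); T=np.linalg.inv(d['camera_from_world']); print(n,d['fx'],d['cx'],d['cy'],T.round(2).tolist())
E
```

```text
pics
{'t': 0.0, 'q': array([-0.07020475,  0.52202426, -0.0363568 ,  1.60000047,  0.02117667,
        1.02107537, -0.11278557]), 'qvel': array([-0.00017082,  0.00066529, -0.00021496, -0.00012914,  0.00104567,
       -0.00173809,  0.00120003]), 'effort': array([-4.24098413e-03, -9.27110124e+01,  1.97758444e+00, -3.69928443e+01,
        1.76317629e-02,  8.19846697e-03, -6.58496788e-05]), 'eef_pos': array([ 6.24669073e+02, -9.51362080e-03,  2.30721704e+02]), 'tool_rot': array([-2.22087739e+00, -2.22092705e+00,  1.29672067e-03]), 'contact_force': array([0.35936494, 0.5422954 , 1.26008216]), 'ft_torque': array([-0.04497935,  0.02195871,  0.00778465]), 'finger_force': 0.0, 'gripper_width': 85.38739220524033}
scene 553.1582176122695 320.13858098870685 240.7977595214167 [[-0.85, 0.31, -0.43, 981.42], [0.53, 0.54, -0.66, 791.99], [0.02, -0.78, -0.62, 845.32], [0.0, 0.0, 0.0, 1.0]]
side 455.01027342927114 328.99595079432936 240.56739289701784 [[1.0, -0.04, 0.02, 452.28], [-0.04, -0.61, 0.79, -805.48], [-0.02, -0.79, -0.62, 764.42], [0.0, 0.0, 0.0, 1.0]]
wrist 347.1168650685228 314.2817634599167 242.612632930359 [[1.0, 0.0, -0.0, 625.27], [0.0, -0.96, -0.27, 69.2], [-0.0, 0.27, -0.96, 372.74], [0.0, 0.0, 0.0, 1.0]]
```

View pics/scene0.png

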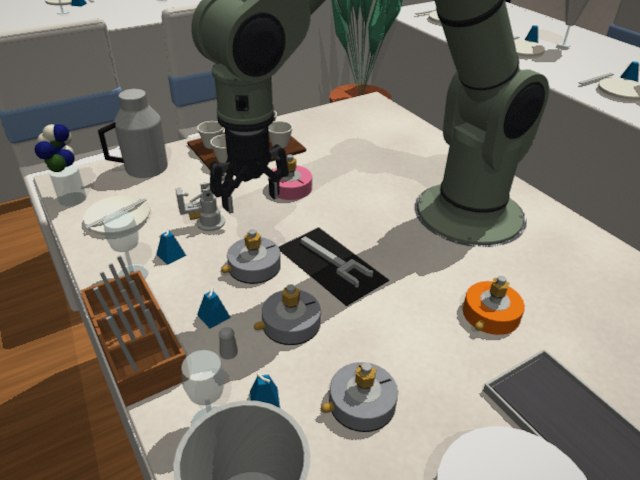

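View pics/side0.png

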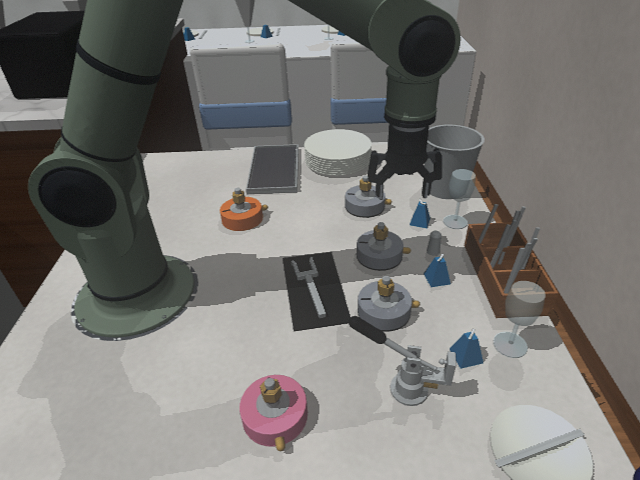

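The scene picture shows three grey couplings with nuts at about (252,238), (291,294) and (365,374), and the wrench on the mat at (335,262). The orange and pink ones are decoys. The side picture shows the lever grip at (368,330) and the coupler at (410,385).

```bash
python3 - <<'E'
from h import *
a=load('scene');b=load('side')
def tri(p,q):
    o1,r1=ray(a,*p);o2,r2=ray(b,*q)
    A=np.stack([r1,-r2],1);t=np.linalg.lstsq(A,o2-o1,rcond=None)[0]
    x,y=o1+r1*t[0],o2+r2*t[1];return ((x+y)/2).round(1),np.linalg.norm(x-y).round(1)
for n,p,q in [('A',(252,233),(385,281)),('B',(291,288),(380,226)),('C',(365,367),(366,181))]: print(n,tri(p,q))
for q in [(363,325),(352,321),(383,335),(408,350),(413,355),(410,395)]: print('lev',q,dep(b,*q).round(1))
for q in [(282,258),(335,253),(350,325),(291,330)]: print('mat',atz(b,*q,4).round(1))
for q in [(308,272),(322,314),(297,262),(314,258)]: print('wr',dep(b,*q).round(1))
def big(d,x0,y0,w,h,f,k):
    cv2.imwrite('pics/'+f,cv2.resize(d['img'][y0:y0+h,x0:x0+w],None,fx=k,fy=k,interpolation=cv2.INTER_CUBIC))
big(a,180,180,250,180,'s1.png',3.2)
big(b,270,160,190,250,'s2.png',2.4)
E
```

```text
A (array([585.8, -95.8,  94. ]), np.float64(1.0))
B (array([599.7, 101.5,  95.4]), np.float64(2.4))
C (array([587. , 330.4,  90.7]), np.float64(6.4))
lev (363, 325) [ 518.4 -284.8  171.9]
lev (352, 321) [ 499.7 -282.4  180.5]
lev (383, 335) [ 553.6 -287.5  146.8]
lev (408, 350) [ 601.4 -285.8  100.6]
lev (413, 355) [ 607.9 -298.9  102.7]
lev (410, 395) [ 605.5 -323.7   17.7]
mat [350.  102.5   4. ]
mat [488.4 113.7   4. ]
mat [ 508.8 -135.6    4. ]
mat [ 379.7 -142.3    4. ]
wr [418.   29.   17.3]
wr [ 448.4 -112.5   18.1]
wr [389.3  82.8   5. ]
wr [433.1  96.1   4.8]
```

View pics/s2.png

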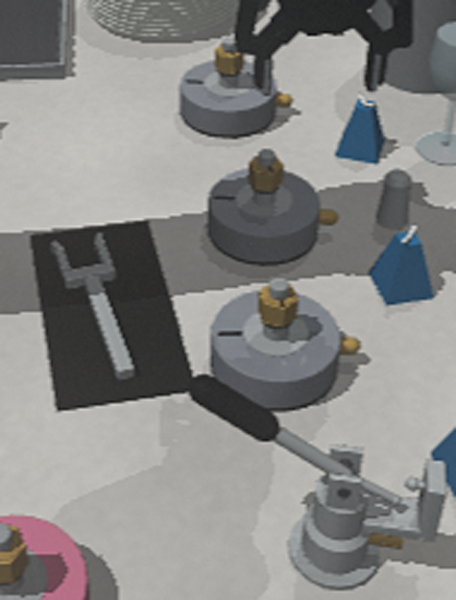

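The enlarged crop shows the foot stripes on the left (−x) side of each coupling. The wrench on the mat points its jaw up-left at about (85,265), and its handle ends at (120,370).

```bash
cat >> h.py <<'E'
def cloud(d):
    v,u=np.mgrid[0:480,0:640]; T=np.linalg.inv(d['camera_from_world']); Z=d['depth']
    P=np.stack([(u-d['cx'])/d['fx']*Z,(v-d['cy'])/d['fy']*Z,Z],-1)@T[:3,:3].T+T[:3,3]
    P[Z<=0]=np.nan; return P
def nut(d,c,lo=82,hi=93):
    P=cloud(d); m=(np.hypot(P[...,0]-c[0],P[...,1]-c[1])<32)
    hsv=cv2.cvtColor(d['img'],cv2.COLOR_BGR2HSV); br=m&(hsv[...,1]>90)&(hsv[...,0]>8)&(hsv[...,0]<35)
    top=br&(P[...,2]>lo)&(P[...,2]<hi); q=P[top]
    if len(q)<20: return None
    h=cv2.convexHull(q[:,:2].astype(np.float32))[:,0]
    best=min((sum((np.ptp(h@np.array([np.cos(t+k*np.pi/3),np.sin(t+k*np.pi/3)]))) for k in range(3)),t) for t in np.linspace(0,np.pi/3,61))
    t=best[1]; n=[np.array([np.cos(t+k*np.pi/3),np.sin(t+k*np.pi/3)]) for k in range(3)]
    mid=[((h@v).max()+(h@v).min())/2 for v in n]; cen=np.linalg.lstsq(np.array(n),np.array(mid),rcond=None)[0]
    return len(q),cen.round(1),np.median(q[:,2]).round(1),'AF',round(best[0]/3,1),'flat normal deg',round(np.degrees(t),1)
E
python3 - <<'E'
from h import *
for n in('wrist','scene','side'):
  d=load(n)
  for c in[(586,-96),(600,101),(587,330)]: print(n,nut(d,c))
P=cloud(load('scene'))
E
```

```text
wrist (652, array([586.4, -92.6]), np.float64(87.7), 'AF', np.float64(32.3), 'flat normal deg', np.float64(8.0))
wrist (1048, array([600.3, 104. ]), np.float64(87.8), 'AF', np.float64(31.6), 'flat normal deg', np.float64(18.0))
wrist None
scene (102, array([586.9, -89.2]), np.float64(88.6), 'AF', np.float64(30.8), 'flat normal deg', np.float64(2.0))
scene (126, array([601.4, 107.9]), np.float64(88.2), 'AF', np.float64(31.0), 'flat normal deg', np.float64(10.0))
scene (179, array([587.3, 339.2]), np.float64(88.4), 'AF', np.float64(32.6), 'flat normal deg', np.float64(54.0))
side (93, array([586.3, -96. ]), np.float64(88.3), 'AF', np.float64(30.9), 'flat normal deg', np.float64(11.0))
side (35, array([601.4,  98.4]), np.float64(88.7), 'AF', np.float64(26.6), 'flat normal deg', np.float64(11.0))
side (37, array([583.2, 328.1]), np.float64(88.2), 'AF', np.float64(25.4), 'flat normal deg', np.float64(48.0))
```

View pics/wrist0.png

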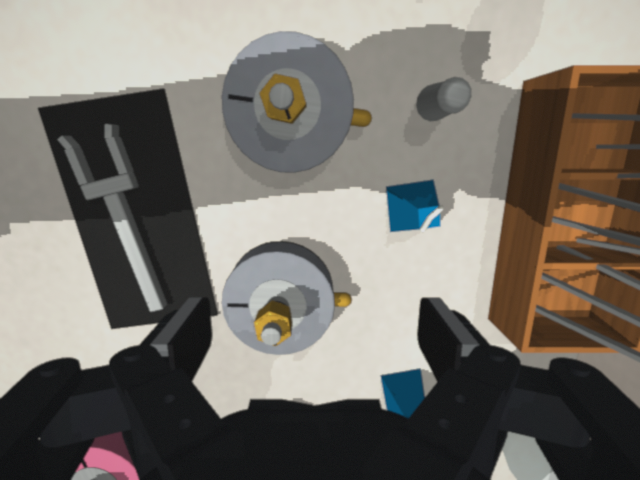

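The wrist picture shows nut B at (283,98) with its stripe near (287,112), nut A at (273,322), and the foot stripes at (240,98) and (237,305), close to −x. The camera looks straight down and its depth is clean, so next I go over A.

Call:
{"fn": "apply_moves", "kwargs": {
  "rows": [
    {"x": -0.05, "y": -0.02},
    {"x": -0.05, "y": -0.02},
    {}
  ]
}}

```text
invalid input at $.rows[0]: expected keys x, y, z, wx, wy, wz, hand
```

```bash
cat >> h.py <<'E'
def stripes(d,c):
    P=cloud(d); g=cv2.cvtColor(d['img'],cv2.COLOR_BGR2GRAY); r=np.hypot(P[...,0]-c[0],P[...,1]-c[1])
    out=[]
    for lo,hi,r0,r1,th in((35,46,22,62,60),(85,91,9.5,19,75)):
        m=(P[...,2]>lo)&(P[...,2]<hi)&(r>r0)&(r<r1)&(g<th); q=P[m][:,:2]-c
        if len(q)<3: out.append(None); continue
        a=np.degrees(np.arctan2(q[:,1],q[:,0])); out.append((len(q),np.percentile(a,[10,50,90]).round(1).tolist(),np.median(np.hypot(*q.T)).round(1)))
    return out
E
python3 - <<'E'
from h import *
print(readout.observe()['q'].round(3),readout.observe()['eef_pos'])
d=snap('wrist','w1.png')
for c in[(586.4,-93),(600.3,104)]:
  n=nut(d,c); print(n, stripes(d,n[1]))
u,v=map(int,proj(d,(586.4,-93,88))); print(u,v)
u2,v2=map(int,proj(d,(600.3,104,88))); print(u2,v2)
A=cv2.resize(d['img'][v-75:v+75,max(u-95,0):max(u-95,0)+190],None,fx=4,fy=4,interpolation=cv2.INTER_CUBIC)
cv2.imwrite('pics/w1c.png',A)
E
```

```text
[-0.07   0.522 -0.036  1.6    0.021  1.021 -0.113] [ 6.24739719e+02 -5.08208648e-02  2.30879571e+02]
(650, array([586.4, -92.4]), np.float64(87.7), 'AF', np.float64(32.0), 'flat normal deg', np.float64(9.0)) [(30, [-178.4, 178.8, 179.6], np.float64(43.9)), (11, [-4.1, 50.9, 89.5], np.float64(16.3))]
(1052, array([600.3, 104. ]), np.float64(87.8), 'AF', np.float64(31.7), 'flat normal deg', np.float64(19.0)) [(97, [170.4, 172.2, 174.0], np.float64(42.1)), (43, [-77.8, -71.0, -52.7], np.float64(13.2))]
272 329
282 97
```

View pics/w1c.png

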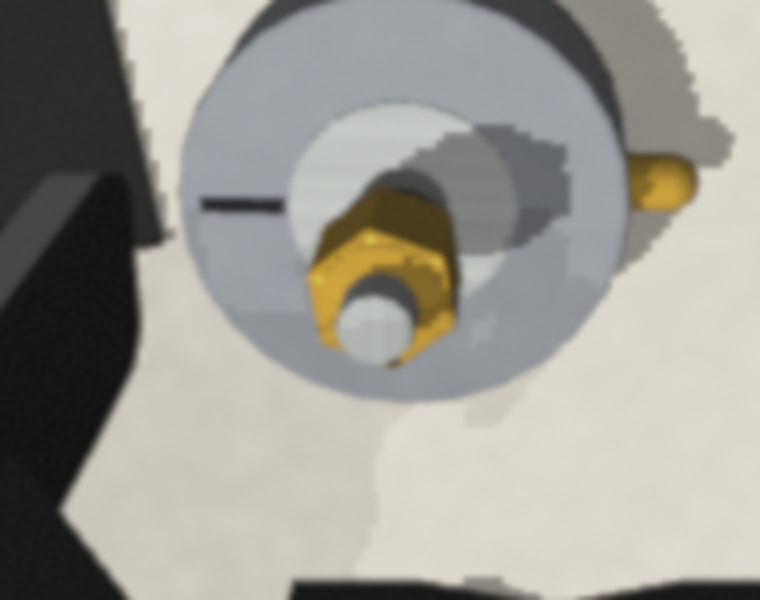

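Call:
{"fn": "apply_moves", "kwargs": {
  "rows": [
    {"x": -0.0464, "y": -0.0192, "z": 0, "wx": 0, "wy": 0, "wz": 0, "hand": 0.06},
    {"x": -0.0464, "y": -0.0192, "z": 0.03, "wx": 0, "wy": 0, "wz": 0, "hand": 0.06},
    {"x": 0, "y": 0, "z": 0, "wx": 0, "wy": 0, "wz": -0.171, "hand": 0.06},
    {"x": 0, "y": 0, "z": 0, "wx": 0, "wy": 0, "wz": -0.171, "hand": 0.06},
    {"x": 0, "y": 0, "z": 0, "wx": 0, "wy": 0, "wz": -0.171, "hand": 0.06},
    {"x": 0, "y": 0, "z": 0, "wx": 0, "wy": 0, "wz": -0.171, "hand": 0.06},
    {"x": 0, "y": 0, "z": 0, "wx": 0, "wy": 0, "wz": -0.171, "hand": 0.06},
    {"x": 0, "y": 0, "z": 0, "wx": 0, "wy": 0, "wz": -0.171, "hand": 0.06}
  ],
  "force": 30
}}

```text
t: 1.2
eef_pos: [586.5, -92.9, 201.2]
tool_rot: [-0.837, -3.028, 0.0]
contact_force: [0.2, -0.2, -0.3]
gripper_width: 60.0
finger_force: 0.0
```

Call:
{"fn": "apply_moves", "kwargs": {
  "rows": [
    {"x": 0, "y": 0, "z": 0, "wx": 0, "wy": 0, "wz": -0.174, "hand": 0.06},
    {"x": 0, "y": 0, "z": 0, "wx": 0, "wy": 0, "wz": 0, "hand": 0.06}
  ]
}}

```text
t: 1.45
eef_pos: [586.5, -93.0, 201.1]
tool_rot: [-0.581, -3.087, -0.0]
contact_force: [-0.0, 0.3, -0.1]
gripper_width: 59.9
finger_force: 0.0
```

```bash
cat >> h.py <<'E'
def st():
    s=readout.observe(); M=R.from_rotvec(s['tool_rot']).as_matrix()
    print('t',round(s['t'],2),'q',s['q'].round(2),'p',s['eef_pos'].round(1),'yang',np.degrees(np.arctan2(M[1,1],M[0,1])).round(1),'tilt',np.degrees(np.arccos(-M[2,2])).round(2),'F',s['contact_force'].round(1),'T',s['ft_torque'].round(2),'w',s['gripper_width'].round(1),s['finger_force'])
    return s
E
python3 - <<'E'
from h import *
st(); d=snap('wrist'); n=nut(d,(586.4,-93)); print(n, stripes(d,n[1]))
E
```

```text
Traceback (most recent call last):
  File "h.py", line 42, in st
    print('t',round(s['t'],2),'q',s['q'].round(2),'p',s['eef_pos'].round(1),'yang',np.degrees(np.arctan2(M[1,1],M[0,1])).round(1),'tilt',np.degrees(np.arccos(-M[2,2])).round(2),'F',s['contact_force'].round(1),'T',s['ft_torque'].round(2),'w',s['gripper_width'].round(1),s['finger_force'])
                                                                                                                                                                                                                                                 ^^^^^^^^^^^^^^^^^^^^^^^^
AttributeError: 'float' object has no attribute 'round'
```

```bash
sed -i "s/s\['gripper_width'\].round(1)/round(s['gripper_width'],1)/" h.py; python3 - <<'E'
from h import *
st(); d=snap('wrist'); n=nut(d,(586.4,-93)); print(n, stripes(d,n[1]))
P=cloud(d); m=(P[...,2]>97)&(P[...,2]<106)&(np.hypot(P[...,0]-586,P[...,1]+93)<18); print('spigot',P[m].mean(0),m.sum())
E
```

```text
t 1.45 q [ 0.28  0.52 -0.32  1.7   0.19  0.95  1.09] p [586.5 -93.  201.1] yang 68.7 tilt 0.02 F [-0.   0.3 -0.1] T [-0.05 -0.    0.01] w 59.9 0.0
(978, array([585.9, -92.6]), np.float64(87.7), 'AF', np.float64(31.8), 'flat normal deg', np.float64(8.0)) [(66, [-179.7, 178.3, 179.7], np.float64(42.1)), (19, [-85.7, -82.5, -78.5], np.float64(13.9))]
spigot [585.29240121 -92.57729431 100.52137713] 453
```

Call:
{"fn": "apply_moves", "kwargs": {
  "rows": [
    {"x": 0, "y": 0, "z": 0.05, "wx": 0, "wy": 0, "wz": 0, "hand": 0.06},
    {"x": 0, "y": 0, "z": 0.05, "wx": 0, "wy": 0, "wz": 0, "hand": 0.06},
    {"x": 0, "y": 0, "z": 0.043, "wx": 0, "wy": 0, "wz": 0, "hand": 0.06},
    {"x": 0, "y": 0, "z": 0, "wx": 0, "wy": 0, "wz": 0, "hand": 0.02},
    {"x": 0, "y": 0, "z": 0, "wx": 0, "wy": 0, "wz": 0, "hand": 0.02},
    {"x": 0, "y": 0, "z": 0, "wx": 0, "wy": 0, "wz": 0, "hand": 0.02},
    {"x": 0, "y": 0, "z": 0, "wx": 0, "wy": 0, "wz": 0, "hand": 0.02}
  ]
}}

```text
t: 2.38
eef_pos: [586.3, -93.5, 59.2]
tool_rot: [0.581, 3.087, -0.001]
contact_force: [-3.9, -3.6, -11.6]
gripper_width: 31.4
finger_force: 34.7
```

```bash
python3 -c "
from h import *
st()"
```

```text
t 2.38 q [ 0.24  0.71 -0.27  1.8   0.28  0.67  1.01] p [586.3 -93.5  59.2] yang 68.7 tilt 0.05 F [ -3.9  -3.6 -11.6] T [-0.79  0.95 -0.07] w 31.4 34.704680676804855
```

Call:
{"fn": "apply_moves", "kwargs": {
  "rows": [
    {"x": 0, "y": 0, "z": 0, "wx": 0, "wy": 0, "wz": 0.18, "hand": 0.02},
    {"x": 0, "y": 0, "z": 0, "wx": 0, "wy": 0, "wz": 0.18, "hand": 0.02},
    {"x": 0, "y": 0, "z": 0, "wx": 0, "wy": 0, "wz": 0.18, "hand": 0.02},
    {"x": 0, "y": 0, "z": 0, "wx": 0, "wy": 0, "wz": 0.18, "hand": 0.02},
    {"x": 0, "y": 0, "z": 0, "wx": 0, "wy": 0, "wz": 0.18, "hand": 0.02},
    {"x": 0, "y": 0, "z": 0, "wx": 0, "wy": 0, "wz": 0.18, "hand": 0.02},
    {"x": 0, "y": 0, "z": 0, "wx": 0, "wy": 0, "wz": 0.18, "hand": 0.02},
    {"x": 0, "y": 0, "z": 0, "wx": 0, "wy": 0, "wz": 0.18, "hand": 0.02}
  ]
}}

```text
t: 3.38
eef_pos: [586.4, -93.6, 59.2]
tool_rot: [2.478, 1.931, -0.0]
contact_force: [-4.9, -6.9, -12.4]
gripper_width: 31.4
finger_force: 34.5
```

Call:
{"fn": "apply_moves", "kwargs": {
  "rows": [
    {"x": 0, "y": 0, "z": 0, "wx": 0, "wy": 0, "wz": 0.17, "hand": 0.02},
    {"x": 0, "y": 0, "z": 0, "wx": 0, "wy": 0, "wz": 0.07, "hand": 0.02}
  ]
}}

```text
t: 3.62
eef_pos: [586.4, -93.6, 59.2]
tool_rot: [2.689, 1.623, -0.0]
contact_force: [-5.3, -7.9, -10.7]
gripper_width: 31.2
finger_force: 34.7
```

```bash
python3 -c "
from h import *
st()"
```

```text
t 3.62 q [-0.06  0.71  0.18  1.81 -0.19  0.63 -0.26] p [586.4 -93.6  59.2] yang -27.8 tilt 0.04 F [ -5.3  -7.9 -10.7] T [-2.07  1.02  0.04] w 31.2 34.741746828658506
```

Call:
{"fn": "apply_moves", "kwargs": {
  "rows": [
    {"x": 0, "y": 0, "z": 0, "wx": 0, "wy": 0, "wz": 0.06, "hand": 0.02},
    {"x": 0, "y": 0, "z": 0, "wx": 0, "wy": 0, "wz": 0, "hand": 0.02}
  ]
}}

```text
t: 3.88
eef_pos: [586.4, -93.7, 59.1]
tool_rot: [2.735, 1.545, -0.0]
contact_force: [-5.5, -8.1, -9.4]
gripper_width: 31.4
finger_force: 34.8
```

```bash
python3 -c "
from h import *
st()"
```

```text
t 3.88 q [-0.07  0.71  0.19  1.81 -0.21  0.63 -0.3 ] p [586.4 -93.7  59.1] yang -31.1 tilt 0.04 F [-5.5 -8.1 -9.4] T [-2.04  0.91 -0.05] w 31.4 34.75239106512163
```

Call:
{"fn": "apply_moves", "kwargs": {
  "rows": [
    {"x": 0, "y": 0, "z": 0, "wx": 0, "wy": 0, "wz": 0.06, "hand": 0.02},
    {"x": 0, "y": 0, "z": 0, "wx": 0, "wy": 0, "wz": 0, "hand": 0.02}
  ]
}}

```text
t: 4.12
eef_pos: [586.4, -93.6, 59.2]
tool_rot: [2.78, 1.463, -0.0]
contact_force: [-5.2, -7.2, -9.1]
gripper_width: 31.3
finger_force: 34.7
```

```bash
python3 -c "
from h import *
st()"
```

```text
t 4.12 q [-0.08  0.71  0.21  1.81 -0.23  0.64 -0.34] p [586.4 -93.6  59.2] yang -34.5 tilt 0.03 F [-5.2 -7.2 -9.1] T [-1.93  1.05 -0.06] w 31.3 34.73778679501265
```

Call:
{"fn": "apply_moves", "kwargs": {
  "rows": [
    {"x": 0, "y": 0, "z": 0, "wx": 0, "wy": 0, "wz": 0.05, "hand": 0.02},
    {"x": 0, "y": 0, "z": 0, "wx": 0, "wy": 0, "wz": 0, "hand": 0.02}
  ]
}}

```text
t: 4.38
eef_pos: [586.4, -93.6, 59.1]
tool_rot: [2.815, 1.393, -0.0]
contact_force: [-5.1, -7.8, -9.6]
gripper_width: 31.4
finger_force: 34.7
```

```bash
python3 -c "
from h import *
st();d=snap('wrist','w2.png'); print(nut(d,(586.4,-93),60,95),stripes(d,(586,-93)))"
```

```text
t 4.38 q [-0.09  0.72  0.22  1.82 -0.24  0.64 -0.38] p [586.4 -93.6  59.1] yang -37.3 tilt 0.03 F [-5.1 -7.8 -9.6] T [-1.96  1.04  0.08] w 31.4 34.741431791335344
(5042, array([586.7, -92.9]), np.float64(87.3), 'AF', np.float64(32.8), 'flat normal deg', np.float64(23.0)) [(16, [35.4, 42.3, 61.1], np.float64(59.8)), (554, [-28.4, 79.7, 171.8], np.float64(16.4))]
```

Call:
{"fn": "apply_moves", "kwargs": {
  "rows": [
    {"x": 0, "y": 0, "z": 0, "wx": 0, "wy": 0, "wz": 0, "hand": 0.06},
    {"x": 0, "y": 0, "z": 0, "wx": 0, "wy": 0, "wz": 0, "hand": 0.06},
    {"x": 0, "y": 0, "z": -0.05, "wx": 0, "wy": 0, "wz": 0, "hand": 0.06},
    {"x": 0, "y": 0, "z": -0.05, "wx": 0, "wy": 0, "wz": 0, "hand": 0.06},
    {"x": 0, "y": 0, "z": -0.05, "wx": 0, "wy": 0, "wz": 0, "hand": 0.06},
    {"x": 0, "y": 0, "z": 0, "wx": 0, "wy": 0, "wz": 0, "hand": 0.06}
  ]
}}

```text
t: 5.18
eef_pos: [588.7, -92.7, 212.8]
tool_rot: [2.812, 1.395, 0.011]
contact_force: [0.7, -0.4, -0.5]
gripper_width: 59.7
finger_force: 0.0
```

```bash
python3 -c "
from h import *
st();d=snap('wrist'); n=nut(d,(586.4,-93)); print(n,stripes(d,n[1]))
u,v=map(int,proj(d,(586.4,-93,88))); print(u,v)
A=cv2.resize(d['img'][max(v-95,0):v+95,u-120:u+120],None,fx=3,fy=3,interpolation=cv2.INTER_CUBIC)
cv2.imwrite('pics/w3c.png',A)"
```

```text
t 5.17 q [-0.15  0.51  0.3   1.72 -0.18  0.93 -0.43] p [588.7 -92.7 212.8] yang -37.2 tilt 0.43 F [ 0.7 -0.4 -0.5] T [-0.01  0.01 -0.02] w 59.7 0.0
(884, array([586.3, -92.9]), np.float64(87.8), 'AF', np.float64(31.7), 'flat normal deg', np.float64(22.0)) [(47, [-179.7, 178.5, 179.6], np.float64(42.1)), (24, [19.3, 171.1, 175.3], np.float64(15.2))]
311 238
```

View pics/w3c.png

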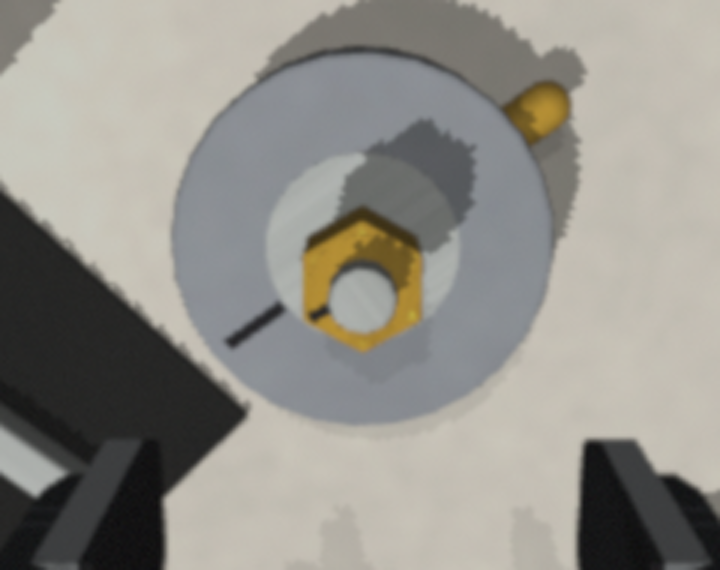

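The crop shows the nut stripe at (320,313), about 7° past the foot stripe at (255,325). So A is hand-tight with the seat at about 0.12, and its foot has not moved. Next is B.

Call:
{"fn": "apply_moves", "kwargs": {
  "rows": [
    {"x": 0.0409, "y": -0.0274, "z": 0, "wx": 0, "wy": 0, "wz": 0, "hand": 0.06},
    {"x": 0.0409, "y": -0.0274, "z": 0, "wx": 0, "wy": 0, "wz": 0, "hand": 0.06},
    {"x": 0.0409, "y": -0.0274, "z": 0, "wx": 0, "wy": 0, "wz": 0, "hand": 0.06},
    {"x": 0.0409, "y": -0.0274, "z": 0, "wx": 0, "wy": 0, "wz": 0, "hand": 0.06},
    {"x": 0, "y": 0, "z": 0, "wx": 0, "wy": 0, "wz": -0.18, "hand": 0.06},
    {"x": 0, "y": 0, "z": 0, "wx": 0, "wy": 0, "wz": -0.18, "hand": 0.06},
    {"x": 0, "y": 0, "z": 0, "wx": 0, "wy": 0, "wz": -0.18, "hand": 0.06},
    {"x": 0, "y": 0, "z": 0, "wx": 0, "wy": 0, "wz": -0.18, "hand": 0.06}
  ]
}}

```text
t: 6.22
eef_pos: [598.0, 104.1, 207.5]
tool_rot: [-2.135, -2.304, 0.001]
contact_force: [-0.2, 0.2, 0.5]
gripper_width: 60.2
finger_force: 0.0
```

Call:
{"fn": "apply_moves", "kwargs": {
  "rows": [
    {"x": 0, "y": 0, "z": 0, "wx": 0, "wy": 0, "wz": -0.18, "hand": 0.06},
    {"x": 0, "y": 0, "z": 0, "wx": 0, "wy": 0, "wz": -0.18, "hand": 0.06},
    {"x": 0, "y": 0, "z": 0, "wx": 0, "wy": 0, "wz": -0.18, "hand": 0.06},
    {"x": 0, "y": 0, "z": 0, "wx": 0, "wy": 0, "wz": -0.18, "hand": 0.06},
    {"x": 0, "y": 0, "z": 0, "wx": 0, "wy": 0, "wz": -0.18, "hand": 0.06},
    {"x": 0, "y": 0, "z": 0, "wx": 0, "wy": 0, "wz": -0.18, "hand": 0.06},
    {"x": 0, "y": 0, "z": 0, "wx": 0, "wy": 0, "wz": -0.18, "hand": 0.06},
    {"x": 0, "y": 0, "z": 0, "wx": 0, "wy": 0, "wz": -0.04, "hand": 0.06}
  ]
}}

```text
t: 7.22
eef_pos: [598.1, 103.8, 207.6]
tool_rot: [-0.313, -3.125, -0.001]
contact_force: [0.3, 0.4, 0.2]
gripper_width: 60.1
finger_force: 0.0
```

```bash
cat >> h.py <<'E'
def tool(dx,dy,s=None):
    s=s or readout.observe(); M=R.from_rotvec(s['tool_rot']).as_matrix(); return (M.T@np.array([dx,dy,0])).round(1)
E
python3 -c "
from h import *
s=st();d=snap('wrist'); n=nut(d,(600.3,104)); print(n,stripes(d,n[1])); print(tool(*(n[1]-s['eef_pos'][:2])))
P=cloud(d)
"
```

```text
t 7.22 q [-0.11  0.53 -0.23  1.66  0.14  0.97  0.98] p [598.1 103.8 207.6] yang 78.6 tilt 0.07 F [0.3 0.4 0.2] T [ 0.06 -0.04  0.02] w 60.1 0.0
(921, array([599.9, 104.4]), np.float64(87.7), 'AF', np.float64(31.7), 'flat normal deg', np.float64(19.0)) [(95, [170.5, 172.3, 174.2], np.float64(41.7)), (70, [-152.1, -68.7, 153.1], np.float64(15.7))]
[-1.7  0.9 -0. ]
```

Call:
{"fn": "apply_moves", "kwargs": {
  "rows": [
    {"x": -0.0017, "y": 0.0009, "z": 0.05, "wx": 0, "wy": 0, "wz": 0, "hand": 0.06},
    {"x": 0, "y": 0, "z": 0.05, "wx": 0, "wy": 0, "wz": 0, "hand": 0.06},
    {"x": 0, "y": 0, "z": 0.0485, "wx": 0, "wy": 0, "wz": 0, "hand": 0.06},
    {"x": 0, "y": 0, "z": 0, "wx": 0, "wy": 0, "wz": 0, "hand": 0.02},
    {"x": 0, "y": 0, "z": 0, "wx": 0, "wy": 0, "wz": 0, "hand": 0.02},
    {"x": 0, "y": 0, "z": 0, "wx": 0, "wy": 0, "wz": 0, "hand": 0.02},
    {"x": 0, "y": 0, "z": 0, "wx": 0, "wy": 0, "wz": 0, "hand": 0.02}
  ]
}}

```text
t: 8.15
eef_pos: [600.0, 103.9, 60.5]
tool_rot: [-0.316, -3.126, 0.001]
contact_force: [-4.2, -2.8, -11.9]
gripper_width: 31.7
finger_force: 35.2
```

Call:
{"fn": "apply_moves", "kwargs": {
  "rows": [
    {"x": 0, "y": 0, "z": 0, "wx": 0, "wy": 0, "wz": 0.173, "hand": 0.02},
    {"x": 0, "y": 0, "z": 0, "wx": 0, "wy": 0, "wz": 0.173, "hand": 0.02},
    {"x": 0, "y": 0, "z": 0, "wx": 0, "wy": 0, "wz": 0.173, "hand": 0.02},
    {"x": 0, "y": 0, "z": 0, "wx": 0, "wy": 0, "wz": 0.173, "hand": 0.02},
    {"x": 0, "y": 0, "z": 0, "wx": 0, "wy": 0, "wz": 0.173, "hand": 0.02},
    {"x": 0, "y": 0, "z": 0, "wx": 0, "wy": 0, "wz": 0.173, "hand": 0.02},
    {"x": 0, "y": 0, "z": 0, "wx": 0, "wy": 0, "wz": 0.173, "hand": 0.02},
    {"x": 0, "y": 0, "z": 0, "wx": 0, "wy": 0, "wz": 0.173, "hand": 0.02}
  ]
}}

```text
t: 9.15
eef_pos: [600.5, 104.1, 60.6]
tool_rot: [2.243, 2.199, 0.001]
contact_force: [-1.7, -5.0, -14.5]
gripper_width: 31.4
finger_force: 35.0
```

Call:
{"fn": "apply_moves", "kwargs": {
  "rows": [
    {"x": 0, "y": 0, "z": 0, "wx": 0, "wy": 0, "wz": 0.173, "hand": 0.02},
    {"x": 0, "y": 0, "z": 0, "wx": 0, "wy": 0, "wz": 0.173, "hand": 0.02},
    {"x": 0, "y": 0, "z": 0, "wx": 0, "wy": 0, "wz": 0.173, "hand": 0.02},
    {"x": 0, "y": 0, "z": 0, "wx": 0, "wy": 0, "wz": 0.17, "hand": 0.02},
    {"x": 0, "y": 0, "z": 0, "wx": 0, "wy": 0, "wz": 0, "hand": 0.02}
  ]
}}

```text
t: 9.78
eef_pos: [600.7, 104.1, 60.6]
tool_rot: [2.852, 1.317, 0.002]
contact_force: [-0.6, -6.4, -11.2]
gripper_width: 31.4
finger_force: 35.4
```

```bash
python3 -c "
from h import *
s=st()
"
```

```text
t 9.78 q [-0.51  0.75  0.36  1.78 -0.39  0.68 -0.64] p [600.7 104.1  60.6] yang -40.4 tilt 0.07 F [ -0.6  -6.4 -11.2] T [-1.65  0.16 -0.06] w 31.4 35.36829327349551
```

Call:
{"fn": "apply_moves", "kwargs": {
  "rows": [
    {"x": 0, "y": 0, "z": 0, "wx": 0, "wy": 0, "wz": 0, "hand": 0.06},
    {"x": 0, "y": 0, "z": 0, "wx": 0, "wy": 0, "wz": 0, "hand": 0.06},
    {"x": 0, "y": 0, "z": -0.05, "wx": 0, "wy": 0, "wz": 0, "hand": 0.06},
    {"x": 0, "y": 0, "z": -0.05, "wx": 0, "wy": 0, "wz": 0, "hand": 0.06},
    {"x": 0, "y": 0, "z": -0.05, "wx": 0, "wy": 0, "wz": 0, "hand": 0.06},
    {"x": 0, "y": 0, "z": 0, "wx": 0, "wy": 0, "wz": 0, "hand": 0.06}
  ]
}}

```text
t: 10.52
eef_pos: [602.2, 104.8, 214.3]
tool_rot: [2.85, 1.321, 0.012]
contact_force: [0.4, 0.5, -0.0]
gripper_width: 59.8
finger_force: 0.0
```

```bash
python3 -c "
from h import *
st();d=snap('wrist'); n=nut(d,(600.3,104)); print(n,stripes(d,n[1]))"
```

```text
t 10.53 q [-0.58  0.56  0.46  1.68 -0.29  0.97 -0.71] p [602.2 104.8 214.3] yang -40.3 tilt 0.43 F [ 0.4  0.5 -0. ] T [-0.03  0.01 -0.04] w 59.8 0.0
(884, array([600.7, 104.3]), np.float64(87.8), 'AF', np.float64(31.6), 'flat normal deg', np.float64(19.0)) [(52, [171.0, 172.1, 173.5], np.float64(44.0)), (25, [15.3, 167.0, 173.3], np.float64(14.9))]
```

Call:
{"fn": "apply_moves", "kwargs": {
  "rows": [
    {"x": 0.0417, "y": -0.0398, "z": 0, "wx": 0, "wy": 0, "wz": 0, "hand": 0.06},
    {"x": 0.0417, "y": -0.0398, "z": 0, "wx": 0, "wy": 0, "wz": 0, "hand": 0.06},
    {"x": 0.0417, "y": -0.0398, "z": 0, "wx": 0, "wy": 0, "wz": 0, "hand": 0.06},
    {"x": 0.0417, "y": -0.0398, "z": 0, "wx": 0, "wy": 0, "wz": 0, "hand": 0.06},
    {"x": 0, "y": 0, "z": 0, "wx": 0, "wy": 0, "wz": -0.18, "hand": 0.06},
    {"x": 0, "y": 0, "z": 0, "wx": 0, "wy": 0, "wz": -0.18, "hand": 0.06},
    {"x": 0, "y": 0, "z": 0, "wx": 0, "wy": 0, "wz": -0.18, "hand": 0.06},
    {"x": 0, "y": 0, "z": 0, "wx": 0, "wy": 0, "wz": -0.18, "hand": 0.06}
  ]
}}

```text
t: 11.58
eef_pos: [586.2, 334.6, 208.9]
tool_rot: [-2.195, -2.247, 0.001]
contact_force: [-0.7, -0.1, -0.7]
gripper_width: 60.1
finger_force: 0.0
```

```bash
python3 -c "
from h import *
s=st();d=snap('wrist','w4.png'); n=nut(d,(585,334)); print(n,stripes(d,n[1])); print(tool(*(n[1]-s['eef_pos'][:2])))"
```

```text
t 11.57 q [-0.76  0.64  0.26  1.49 -0.18  1.04 -0.44] p [586.2 334.6 208.9] yang 1.3 tilt 0.06 F [-0.7 -0.1 -0.7] T [-0.04  0.01  0.01] w 60.1 0.0
(919, array([585.8, 337.4]), np.float64(87.8), 'AF', np.float64(31.9), 'flat normal deg', np.float64(14.0)) [(66, [169.0, 170.5, 172.1], np.float64(42.3)), (151, [-135.4, -78.0, 118.9], np.float64(15.4))]
[ 2.8 -0.4  0. ]
```

Call:
{"fn": "apply_moves", "kwargs": {
  "rows": [
    {"x": 0.0028, "y": -0.0004, "z": 0, "wx": 0, "wy": 0, "wz": 0, "hand": 0.06},
    {"x": 0, "y": 0, "z": 0, "wx": 0, "wy": 0, "wz": -0.181, "hand": 0.06},
    {"x": 0, "y": 0, "z": 0, "wx": 0, "wy": 0, "wz": -0.181, "hand": 0.06},
    {"x": 0, "y": 0, "z": 0, "wx": 0, "wy": 0, "wz": -0.181, "hand": 0.06},
    {"x": 0, "y": 0, "z": 0, "wx": 0, "wy": 0, "wz": -0.181, "hand": 0.06},
    {"x": 0, "y": 0, "z": 0, "wx": 0, "wy": 0, "wz": -0.181, "hand": 0.06},
    {"x": 0, "y": 0, "z": 0, "wx": 0, "wy": 0, "wz": -0.181, "hand": 0.06},
    {"x": 0, "y": 0, "z": 0, "wx": 0, "wy": 0, "wz": -0.181, "hand": 0.06}
  ]
}}

```text
t: 12.62
eef_pos: [585.8, 337.6, 209.3]
tool_rot: [-0.447, -3.109, 0.0]
contact_force: [-0.8, 0.1, 0.7]
gripper_width: 60.3
finger_force: 0.0
```

Call:
{"fn": "apply_moves", "kwargs": {
  "rows": [
    {"x": 0, "y": 0, "z": 0, "wx": 0, "wy": 0, "wz": 0, "hand": 0.06},
    {"x": 0, "y": 0, "z": 0.05, "wx": 0, "wy": 0, "wz": 0, "hand": 0.06},
    {"x": 0, "y": 0, "z": 0.05, "wx": 0, "wy": 0, "wz": 0, "hand": 0.06},
    {"x": 0, "y": 0, "z": 0.049, "wx": 0, "wy": 0, "wz": 0, "hand": 0.06},
    {"x": 0, "y": 0, "z": 0, "wx": 0, "wy": 0, "wz": 0, "hand": 0.02},
    {"x": 0, "y": 0, "z": 0, "wx": 0, "wy": 0, "wz": 0, "hand": 0.02},
    {"x": 0, "y": 0, "z": 0, "wx": 0, "wy": 0, "wz": 0, "hand": 0.02},
    {"x": 0, "y": 0, "z": 0, "wx": 0, "wy": 0, "wz": 0, "hand": 0.02}
  ]
}}

```text
t: 13.62
eef_pos: [586.0, 336.9, 61.5]
tool_rot: [-0.451, -3.109, 0.001]
contact_force: [-4.3, -4.6, -11.8]
gripper_width: 31.2
finger_force: 35.6
```

```bash
python3 -c "
from h import *
s=st()"
```

```text
t 13.62 q [-0.57  0.8  -0.06  1.57  0.06  0.78  0.63] p [586.  336.9  61.5] yang 73.5 tilt 0.03 F [ -4.3  -4.6 -11.8] T [-0.81  0.87 -0.12] w 31.2 35.61004277842585
```

Call:
{"fn": "apply_moves", "kwargs": {
  "rows": [
    {"x": 0, "y": 0, "z": 0, "wx": 0, "wy": 0, "wz": 0.17, "hand": 0.02},
    {"x": 0, "y": 0, "z": 0, "wx": 0, "wy": 0, "wz": 0.17, "hand": 0.02},
    {"x": 0, "y": 0, "z": 0, "wx": 0, "wy": 0, "wz": 0.17, "hand": 0.02},
    {"x": 0, "y": 0, "z": 0, "wx": 0, "wy": 0, "wz": 0.17, "hand": 0.02},
    {"x": 0, "y": 0, "z": 0, "wx": 0, "wy": 0, "wz": 0.17, "hand": 0.02},
    {"x": 0, "y": 0, "z": 0, "wx": 0, "wy": 0, "wz": 0.17, "hand": 0.02},
    {"x": 0, "y": 0, "z": 0, "wx": 0, "wy": 0, "wz": 0.17, "hand": 0.02},
    {"x": 0, "y": 0, "z": 0, "wx": 0, "wy": 0, "wz": 0.17, "hand": 0.02}
  ]
}}

```text
t: 14.62
eef_pos: [586.2, 336.8, 61.6]
tool_rot: [2.311, 2.128, -0.0]
contact_force: [-2.7, -6.5, -13.6]
gripper_width: 31.7
finger_force: 35.5
```

Call:
{"fn": "apply_moves", "kwargs": {
  "rows": [
    {"x": 0, "y": 0, "z": 0, "wx": 0, "wy": 0, "wz": 0.17, "hand": 0.02},
    {"x": 0, "y": 0, "z": 0, "wx": 0, "wy": 0, "wz": 0.17, "hand": 0.02},
    {"x": 0, "y": 0, "z": 0, "wx": 0, "wy": 0, "wz": 0.17, "hand": 0.02},
    {"x": 0, "y": 0, "z": 0, "wx": 0, "wy": 0, "wz": 0.163, "hand": 0.02},
    {"x": 0, "y": 0, "z": 0, "wx": 0, "wy": 0, "wz": 0, "hand": 0.02}
  ]
}}

```text
t: 15.25
eef_pos: [586.1, 336.7, 61.5]
tool_rot: [2.881, 1.25, -0.0]
contact_force: [-3.0, -8.1, -9.4]
gripper_width: 31.8
finger_force: 35.9
```

Call:
{"fn": "apply_moves", "kwargs": {
  "rows": [
    {"x": 0, "y": 0, "z": 0, "wx": 0, "wy": 0, "wz": 0, "hand": 0.06},
    {"x": 0, "y": 0, "z": 0, "wx": 0, "wy": 0, "wz": 0, "hand": 0.06},
    {"x": 0, "y": 0, "z": -0.05, "wx": 0, "wy": 0, "wz": 0, "hand": 0.06},
    {"x": 0, "y": 0, "z": -0.05, "wx": 0, "wy": 0, "wz": 0, "hand": 0.06},
    {"x": 0, "y": 0, "z": -0.05, "wx": 0, "wy": 0, "wz": 0, "hand": 0.06},
    {"x": 0, "y": 0, "z": 0, "wx": 0, "wy": 0, "wz": 0, "hand": 0.06}
  ]
}}

```text
t: 16.0
eef_pos: [588.1, 338.3, 215.7]
tool_rot: [-2.878, -1.254, -0.012]
contact_force: [-0.7, 0.7, -1.3]
gripper_width: 60.2
finger_force: 0.0
```

```bash
python3 -c "
from h import *
st();d=snap('wrist'); n=nut(d,(586,337)); print(n,stripes(d,n[1]))
d=snap('side'); b=d['img']
for q in [(308,272),(322,314)]: print('wr',dep(d,*q).round(1))
"
```

```text
t 16.0 q [-0.95  0.69  0.57  1.49 -0.4   1.07 -1.04] p [588.1 338.3 215.7] yang -42.9 tilt 0.45 F [-0.7  0.7 -1.3] T [0.01 0.02 0.03] w 60.2 0.0
(872, array([586.1, 337.3]), np.float64(87.8), 'AF', np.float64(32.0), 'flat normal deg', np.float64(17.0)) [(104, [168.0, 170.3, 172.8], np.float64(42.3)), (122, [-116.3, 61.7, 171.5], np.float64(15.5))]
wr [418.1  26.3  19.7]
wr [ 448.4 -110.8   16.2]
```

All three nuts are now hand-tight, with B and C about 3° past the stripe. Next is the wrench.

Call:
{"fn": "apply_moves", "kwargs": {
  "rows": [
    {"x": -0.0513, "y": 0.0178, "z": 0, "wx": 0, "wy": 0, "wz": 0, "hand": 0.06},
    {"x": -0.0513, "y": 0.0178, "z": 0, "wx": 0, "wy": 0, "wz": 0, "hand": 0.06},
    {"x": -0.0513, "y": 0.0178, "z": 0, "wx": 0, "wy": 0, "wz": 0, "hand": 0.06},
    {"x": -0.0513, "y": 0.0178, "z": 0, "wx": 0, "wy": 0, "wz": 0, "hand": 0.06},
    {"x": -0.0513, "y": 0.0178, "z": 0, "wx": 0, "wy": 0, "wz": 0, "hand": 0.06},
    {"x": -0.0513, "y": 0.0178, "z": 0, "wx": 0, "wy": 0, "wz": 0, "hand": 0.06},
    {"x": -0.0513, "y": 0.0178, "z": 0, "wx": 0, "wy": 0, "wz": 0, "hand": 0.06}
  ]
}}

```text
t: 16.98
eef_pos: [431.7, -11.8, 210.3]
tool_rot: [-2.88, -1.255, 0.001]
contact_force: [1.6, -0.7, 0.6]
gripper_width: 59.7
finger_force: 0.0
```

Call:
{"fn": "apply_moves", "kwargs": {
  "rows": [
    {"x": 0, "y": 0, "z": 0, "wx": 0, "wy": 0, "wz": -0.163, "hand": 0.06},
    {"x": 0, "y": 0, "z": 0, "wx": 0, "wy": 0, "wz": -0.163, "hand": 0.06},
    {"x": 0, "y": 0, "z": 0, "wx": 0, "wy": 0, "wz": -0.163, "hand": 0.06},
    {"x": 0, "y": 0, "z": 0, "wx": 0, "wy": 0, "wz": -0.163, "hand": 0.06},
    {"x": 0, "y": 0, "z": 0, "wx": 0, "wy": 0, "wz": -0.163, "hand": 0.06},
    {"x": 0, "y": 0, "z": 0, "wx": 0, "wy": 0, "wz": -0.163, "hand": 0.06},
    {"x": 0, "y": 0, "z": 0, "wx": 0, "wy": 0, "wz": 0, "hand": 0.06}
  ]
}}

```text
t: 17.85
eef_pos: [432.6, -10.6, 210.3]
tool_rot: [-1.954, -2.459, 0.001]
contact_force: [-0.5, -1.1, 0.2]
gripper_width: 60.0
finger_force: 0.0
```

```bash
cat >> h.py <<'E'
def wrench(d,zlo=13,zhi=26):
    P=cloud(d); g=d['img'].max(-1); hsv=cv2.cvtColor(d['img'],cv2.COLOR_BGR2HSV)
    m=(P[...,2]>zlo)&(P[...,2]<zhi)&(P[...,0]<540)&(np.abs(P[...,1])<180)&(g>80)
    k,l,s,_=cv2.connectedComponentsWithStats(m.astype(np.uint8)); i=1+np.argmax(s[1:,4]); return P[l==i],s[i]
E
python3 -c "
from h import *
s=st();d=snap('wrist','w5.png'); q,b=wrench(d); print(b,q[:,2].mean(),q.min(0).round(1),q.max(0).round(1)); print(cv2.minAreaRect(q[:,:2].astype(np.float32)))
c=q[:,:2].mean(0); a=np.linalg.svd(q[:,:2]-c,full_matrices=False)[2][0]; print(c,a)
"
```

```text
t 17.85 q [-0.48  0.27  0.44  2.12 -0.16  0.79  0.29] p [432.6 -10.6 210.3] yang 13.1 tilt 0.04 F [-0.5 -1.1  0.2] T [-0.   -0.01 -0.02] w 60.0 0.0
[ 271  110   62  201 3938] 17.19125402199589 [ 372.5 -110.8   13.8] [453.9  89.3  19.8]
((422.84344482421875, -12.946632385253906), (55.56084442138672, 199.14398193359375), 13.877487182617188)
[419.48513675   1.12949086] [-0.24044241  0.97066341]
```

View pics/w5.png

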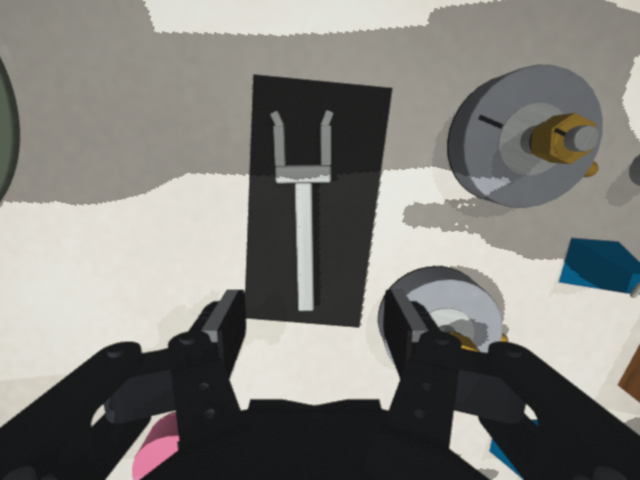

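The picture shows the wrench lying straight along the tool, with the handle from (303,185) to (305,310) and the jaw opening towards the top of the image. It lies at 103.9° with its grip point at (427,−30).

Call:
{"fn": "apply_moves", "kwargs": {
  "rows": [
    {"x": -0.0175, "y": -0.0098, "z": 0.03, "wx": 0, "wy": 0, "wz": -0.013, "hand": 0.045},
    {"x": 0, "y": 0, "z": 0.05, "wx": 0, "wy": 0, "wz": 0, "hand": 0.045},
    {"x": 0, "y": 0, "z": 0.05, "wx": 0, "wy": 0, "wz": 0, "hand": 0.045},
    {"x": 0, "y": 0, "z": 0.04, "wx": 0, "wy": 0, "wz": 0, "hand": 0.045},
    {"x": 0, "y": 0, "z": 0.02, "wx": 0, "wy": 0, "wz": 0, "hand": 0.045},
    {"x": 0, "y": 0, "z": 0, "wx": 0, "wy": 0, "wz": 0, "hand": 0.045}
  ],
  "force": 60
}}

```text
t: 18.65
eef_pos: [426.3, -30.1, 19.7]
tool_rot: [-1.94, -2.468, 0.003]
contact_force: [0.6, -0.5, 0.3]
gripper_width: 45.0
finger_force: 0.0
```

```bash
python3 -c "
from h import *
s=st();print(tool(427-s['eef_pos'][0],-30-s['eef_pos'][1]))"
```

```text
t 18.65 q [-0.22  0.64  0.2   2.25 -0.41  0.29  0.58] p [426.3 -30.1  19.7] yang 13.7 tilt 0.17 F [ 0.6 -0.5  0.3] T [ 0.02 -0.02  0.02] w 45.0 0.0
[-0.   0.7 -0. ]
```

Lower 13 mm more, then close.

Call:
{"fn": "apply_moves", "kwargs": {
  "rows": [
    {"x": 0, "y": 0.0007, "z": 0.013, "wx": 0, "wy": 0, "wz": 0, "hand": 0.045},
    {"x": 0, "y": 0, "z": 0, "wx": 0, "wy": 0, "wz": 0, "hand": 0.03},
    {"x": 0, "y": 0, "z": 0, "wx": 0, "wy": 0, "wz": 0, "hand": 0.01},
    {"x": 0, "y": 0, "z": 0, "wx": 0, "wy": 0, "wz": 0, "hand": 0.01},
    {"x": 0, "y": 0, "z": 0, "wx": 0, "wy": 0, "wz": 0, "hand": 0.01},
    {"x": 0, "y": 0, "z": 0, "wx": 0, "wy": 0, "wz": 0, "hand": 0.01}
  ]
}}

```text
t: 19.4
eef_pos: [428.1, -29.6, 8.4]
tool_rot: [1.937, 2.473, 0.001]
contact_force: [-3.0, -0.4, 7.3]
gripper_width: 14.2
finger_force: 59.0
```

```bash
python3 -c "
from h import *
s=st()"
```

```text
t 19.4 q [-0.2   0.66  0.17  2.25 -0.42  0.26  0.59] p [428.1 -29.6   8.4] yang 13.9 tilt 0.04 F [-3.  -0.4  7.3] T [-0.02  0.43  0.14] w 14.2 59.03056561946869
```

Call:
{"fn": "apply_moves", "kwargs": {
  "rows": [
    {"x": 0, "y": 0, "z": -0.02, "wx": 0, "wy": 0, "wz": 0, "hand": 0.01},
    {"x": 0, "y": 0, "z": -0.04, "wx": 0, "wy": 0, "wz": 0, "hand": 0.01},
    {"x": 0, "y": 0, "z": -0.06, "wx": 0, "wy": 0, "wz": 0, "hand": 0.01},
    {"x": 0, "y": 0, "z": 0, "wx": 0, "wy": 0, "wz": 0, "hand": 0.01}
  ]
}}

```text
t: 19.9
eef_pos: [429.7, -29.3, 131.3]
tool_rot: [1.934, 2.47, 0.008]
contact_force: [-0.1, 0.4, -2.7]
gripper_width: 14.3
finger_force: 59.3
```

```bash
cat >> h.py <<'E'
def held(d):
    s=st(); M=R.from_rotvec(s['tool_rot']).as_matrix(); P=(cloud(d)-s['eef_pos'])@M
    g=d['img'].max(-1)
    m=(np.abs(P[...,2]+9)<14)&(P[...,0]>15)&(P[...,0]<135)&(np.abs(P[...,1])<45)&(g>60)
    k,l,t,_=cv2.connectedComponentsWithStats(m.astype(np.uint8)); i=1+np.argmax(t[1:,4]); q=P[l==i]
    print(t[i],q.min(0).round(1),q.max(0).round(1))
    for a in range(20,125,10):
        r=q[(q[:,0]>=a)&(q[:,0]<a+10)]
        if len(r): print(a,len(r),'y',r[:,1].min().round(1),r[:,1].max().round(1),'ztop',np.percentile(r[:,2],[5,50]).round(1), 'inner',np.sort(r[:,1][r[:,1]>0])[:1].round(1),np.sort(r[:,1][r[:,1]<0])[-1:].round(1))
    return q
E
python3 -c "
from h import *
d=snap('wrist','w6.png'); q=held(d)"
```

```text
t 19.95 q [-0.39  0.41  0.4   2.2  -0.3   0.57  0.48] p [428.9 -29.2 129.5] yang 13.9 tilt 0.23 F [ 0.4  0.1 -2. ] T [ 0.    0.01 -0.03] w 13.8 59.31345999240875
[  229     0   169   282 17345] [ 15.  -27.4 -13.2] [116.9  29.4   2.9]
20 912 y -6.6 9.0 ztop [-11.6 -10.6] inner [0.] [-0.]
30 972 y -6.8 9.2 ztop [-11.6 -10.6] inner [0.] [-0.4]
40 1038 y -6.7 9.1 ztop [-11.6 -10.5] inner [0.] [-0.3]
50 2956 y -25.0 27.4 ztop [-11.6 -10.5] inner [0.] [-0.3]
60 3427 y -25.2 27.4 ztop [-11.6 -10.5] inner [0.1] [-0.3]
70 1604 y -25.3 27.4 ztop [-11.6 -10.4] inner [18.1] [-15.9]
80 1692 y -25.2 27.3 ztop [-11.6 -10.4] inner [18.] [-16.]
90 1812 y -25.3 27.4 ztop [-11.6 -10.4] inner [18.] [-16.]
100 1668 y -25.8 27.5 ztop [-11.6 -10.4] inner [18.] [-16.]
110 826 y -27.4 29.4 ztop [-11.6 -10.3] inner [20.3] [-18.3]
```

View pics/w6.png

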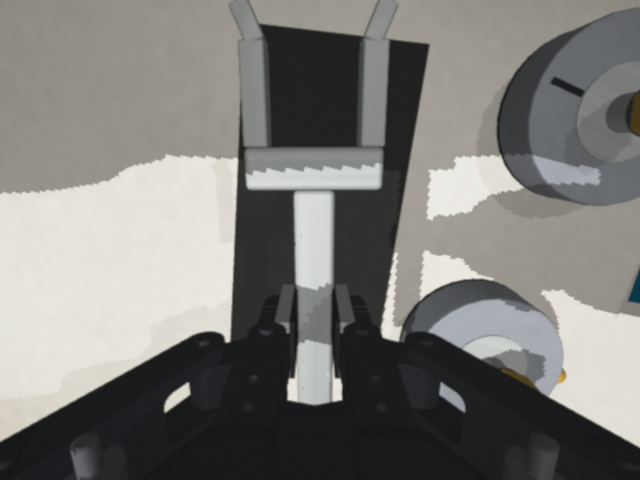

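The picture shows the wrench held straight and level, with the jaw prongs at about (255,95) and (373,95). In tool axes the jaw origin is at x=88, y≈+0.5 to 1, and the wrench's mid-height is 3.5 mm above the TCP. For A I approach from −x, clear of the lever.

Call:
{"fn": "apply_moves", "kwargs": {
  "rows": [
    {"x": -0.049, "y": 0.0072, "z": 0, "wx": 0, "wy": 0, "wz": 0, "hand": 0.01},
    {"x": 0, "y": 0, "z": 0, "wx": 0, "wy": 0, "wz": 0.176, "hand": 0.01},
    {"x": 0, "y": 0, "z": 0, "wx": 0, "wy": 0, "wz": 0.176, "hand": 0.01},
    {"x": 0, "y": 0, "z": 0, "wx": 0, "wy": 0, "wz": 0.176, "hand": 0.01},
    {"x": 0, "y": 0, "z": 0, "wx": 0, "wy": 0, "wz": 0.176, "hand": 0.01},
    {"x": 0, "y": 0, "z": 0, "wx": 0, "wy": 0, "wz": 0.176, "hand": 0.01},
    {"x": 0, "y": 0, "z": 0, "wx": 0, "wy": 0, "wz": 0.176, "hand": 0.01},
    {"x": 0, "y": 0, "z": 0, "wx": 0, "wy": 0, "wz": 0.176, "hand": 0.01}
  ]
}}

```text
t: 20.95
eef_pos: [446.1, -75.6, 126.8]
tool_rot: [3.013, 0.89, -0.003]
contact_force: [0.6, 0.3, -2.3]
gripper_width: 13.9
finger_force: 59.3
```

Call:
{"fn": "apply_moves", "kwargs": {
  "rows": [
    {"x": 0, "y": 0, "z": 0, "wx": 0, "wy": 0, "wz": 0.176, "hand": 0.01},
    {"x": 0, "y": 0, "z": 0, "wx": 0, "wy": 0, "wz": 0.176, "hand": 0.01},
    {"x": 0, "y": 0, "z": 0, "wx": 0, "wy": 0, "wz": 0.176, "hand": 0.01},
    {"x": 0, "y": 0, "z": 0, "wx": 0, "wy": 0, "wz": 0.181, "hand": 0.01},
    {"x": 0, "y": 0, "z": 0, "wx": 0, "wy": 0, "wz": 0, "hand": 0.01},
    {"x": 0, "y": 0, "z": 0, "wx": 0, "wy": 0, "wz": 0, "hand": 0.01}
  ]
}}

```text
t: 21.7
eef_pos: [446.4, -75.6, 127.3]
tool_rot: [3.135, -0.195, -0.002]
contact_force: [0.0, 0.1, -2.3]
gripper_width: 14.0
finger_force: 59.3
```

```bash
cat >> h.py <<'E'
def pre(nutc,w,back,off=0.5):
    s=st(); w=np.radians(w); x=np.array([np.cos(w),np.sin(w)]); y=np.array([np.sin(w),-np.cos(w)])
    t=np.array(nutc)-(88+back)*x-off*y; M=R.from_rotvec(s['tool_rot']).as_matrix(); ph=np.arctan2(M[1,1],M[0,1])
    print('target',t.round(1),'tool shift',tool(*(t-s['eef_pos'][:2]),s),'wz',round((ph-(w-np.pi/2)+np.pi)%(2*np.pi)-np.pi,3))
E
python3 -c "
from h import *
pre((586.4,-93.3),-7.3,52)
d=snap('wrist','w7.png'); held(d)
print(nut(d,(586.4,-93.3)))"
```

```text
t 21.7 q [-0.63  0.63  0.93  2.16 -0.78  0.74 -0.87] p [446.4 -75.6 127.3] yang -97.1 tilt 0.06 F [ 0.   0.1 -2.3] T [0.03 0.06 0.01] w 14.0 59.25018310546875
target [447.6 -75. ] tool shift [ 1.1 -0.8 -0. ] wz 0.003
t 21.75 q [-0.63  0.63  0.93  2.16 -0.78  0.74 -0.87] p [446.5 -75.6 127.5] yang -97.2 tilt 0.03 F [ 0.6  0.1 -1.6] T [0.   0.02 0.03] w 14.0 59.251320362091064
[  229     0   170   282 17390] [ 15.  -29.5 -10.9] [115.8  27.3   5. ]
20 924 y -8.8 7.2 ztop [-9.6 -8.6] inner [0.3] [-0.1]
30 973 y -8.6 7.2 ztop [-9.6 -8.6] inner [0.2] [-0.1]
40 1030 y -9.0 7.0 ztop [-9.5 -8.5] inner [0.2] [-0.2]
50 3066 y -27.3 25.3 ztop [-9.5 -8.5] inner [0.1] [-0.2]
60 3337 y -27.3 25.3 ztop [-9.6 -8.4] inner [0.1] [-0.2]
70 1610 y -27.4 25.3 ztop [-9.5 -8.4] inner [16.] [-18.1]
80 1725 y -27.7 25.4 ztop [-9.6 -8.3] inner [15.9] [-18.1]
90 1852 y -27.6 25.2 ztop [-9.5 -8.3] inner [15.9] [-18.2]
100 1657 y -28.1 25.6 ztop [-9.6 -8.3] inner [15.9] [-18.2]
110 785 y -29.5 27.3 ztop [-9.5 -8.3] inner [18.2] [-20.7]
(1080, array([574.3, -91.5]), np.float64(87.4), 'AF', np.float64(21.4), 'flat normal deg', np.float64(53.0))
```

Call:
{"fn": "apply_moves", "kwargs": {
  "rows": [
    {"x": 0.001, "y": 0.0, "z": 0.03, "wx": 0, "wy": 0, "wz": 0.003, "hand": 0.01},
    {"x": 0, "y": 0, "z": 0.024, "wx": 0, "wy": 0, "wz": 0, "hand": 0.01},
    {"x": 0, "y": 0, "z": 0, "wx": 0, "wy": 0, "wz": 0, "hand": 0.01},
    {"x": 0, "y": 0, "z": 0, "wx": 0, "wy": 0, "wz": 0, "hand": 0.01}
  ]
}}

```text
t: 22.25
eef_pos: [447.9, -75.9, 74.5]
tool_rot: [-3.135, 0.205, -0.001]
contact_force: [0.7, 0.3, -1.9]
gripper_width: 13.9
finger_force: 59.2
```

```bash
python3 -c "
from h import *
pre((586.4,-93.6),-7.3,0,0)"
```

```text
t 22.25 q [-0.53  0.7   0.8   2.19 -0.9   0.63 -0.77] p [447.9 -75.9  74.5] yang -97.5 tilt 0.03 F [ 0.7  0.3 -1.9] T [0.01 0.02 0.04] w 13.9 59.20762360095978
target [499.1 -82.4] tool shift [51.6 -0.2  0. ] wz -0.003
```

Call:
{"fn": "apply_moves", "kwargs": {
  "rows": [
    {"x": 0.014, "y": 0, "z": 0, "wx": 0, "wy": 0, "wz": -0.003, "hand": 0.01},
    {"x": 0.014, "y": 0, "z": 0, "wx": 0, "wy": 0, "wz": 0, "hand": 0.01},
    {"x": 0.014, "y": 0, "z": 0, "wx": 0, "wy": 0, "wz": 0, "hand": 0.01},
    {"x": 0.01, "y": 0, "z": 0, "wx": 0, "wy": 0, "wz": 0, "hand": 0.01},
    {"x": 0, "y": 0, "z": 0, "wx": 0, "wy": 0, "wz": 0, "hand": 0.01}
  ]
}}

```text
t: 22.88
eef_pos: [499.5, -82.5, 73.6]
tool_rot: [3.135, -0.201, -0.001]
contact_force: [0.0, 0.8, -1.9]
gripper_width: 14.0
finger_force: 59.3
```

```bash
python3 -c "
from h import *
pre((586.4,-93.6),-7.3,0,0)
snap('wrist','w8.png')"
```

```text
t 22.88 q [-0.51  0.76  0.81  2.06 -0.88  0.71 -0.82] p [499.5 -82.5  73.6] yang -97.3 tilt 0.03 F [ 0.   0.8 -1.9] T [ 0.01  0.1  -0.01] w 14.0 59.276549220085144
target [499.1 -82.4] tool shift [-0.4 -0.1  0. ] wz -0.001
```

View pics/w8.png

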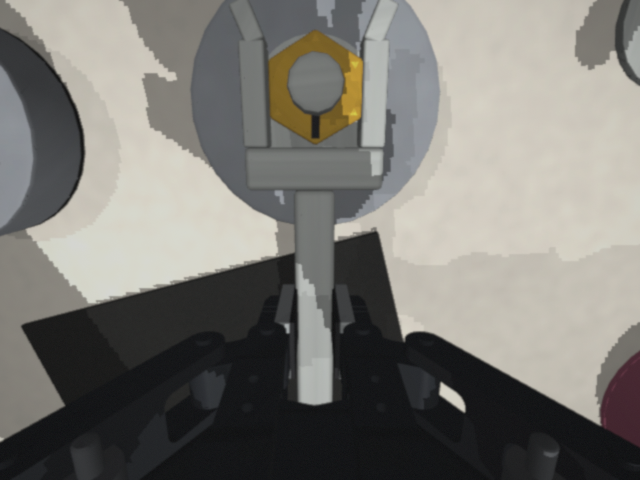

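The nut sits centred between the prongs, at about (315,85), with its flats parallel to them. Now I turn about the nut's axis.

Call:
{"fn": "apply_moves", "kwargs": {
  "rows": [
    {"x": 0.0004, "y": -0.0079, "z": 0, "wx": 0, "wy": 0, "wz": 0.09, "hand": 0.01},
    {"x": 0.0004, "y": -0.0079, "z": 0, "wx": 0, "wy": 0, "wz": 0.09, "hand": 0.01},
    {"x": 0.0004, "y": -0.0079, "z": 0, "wx": 0, "wy": 0, "wz": 0.09, "hand": 0.01},
    {"x": 0.0004, "y": -0.0079, "z": 0, "wx": 0, "wy": 0, "wz": 0.09, "hand": 0.01},
    {"x": 0.0004, "y": -0.0079, "z": 0, "wx": 0, "wy": 0, "wz": 0.09, "hand": 0.01},
    {"x": 0.0004, "y": -0.0079, "z": 0, "wx": 0, "wy": 0, "wz": 0.09, "hand": 0.01},
    {"x": 0, "y": 0, "z": 0, "wx": 0, "wy": 0, "wz": 0, "hand": 0.01}
  ]
}}

```text
t: 23.8
eef_pos: [517.5, -39.6, 73.7]
tool_rot: [2.967, -1.03, 0.001]
contact_force: [0.0, -3.8, -1.2]
gripper_width: 14.1
finger_force: 59.3
```

```bash
cat >> h.py <<'E'
def hexang(d,c):
    # nut top yellow region incl. wrench around: report convex hull fit + stripe
    s=st(); n=nut(d,c,84,92); print(n,stripes(d,n[1]))
E
python3 -c "
from h import *
pre((586.4,-93.6),-7.3-31,0,0)
hexang(snap('wrist'),(586.4,-93.6))"
```

```text
t 23.8 q [-0.66  0.86  0.94  2.03 -1.    0.81 -1.35] p [517.5 -39.6  73.7] yang -128.3 tilt 0.09 F [ 0.  -3.8 -1.2] T [-0.84 -0.05 -0.08] w 14.1 59.304646253585815
target [517.3 -39.1] tool shift [-0.5 -0.3 -0. ] wz 0.0
t 23.85 q [-0.66  0.85  0.94  2.03 -1.    0.81 -1.34] p [517.5 -39.8  73.8] yang -128.2 tilt 0.06 F [ 0.8 -3.9 -2. ] T [-0.78 -0.1  -0.09] w 14.2 59.30561542510986
(5069, array([586.1, -93.1]), np.float64(87.8), 'AF', np.float64(32.1), 'flat normal deg', np.float64(4.0)) [(14, [177.4, 178.2, 179.1], np.float64(51.5)), (133, [149.7, 154.0, 158.3], np.float64(12.7))]
```

Call:
{"fn": "apply_moves", "kwargs": {
  "rows": [
    {"x": 0.0003, "y": -0.007, "z": 0, "wx": 0, "wy": 0, "wz": 0.08, "hand": 0.01},
    {"x": 0.0003, "y": -0.007, "z": 0, "wx": 0, "wy": 0, "wz": 0.08, "hand": 0.01},
    {"x": 0, "y": 0, "z": 0, "wx": 0, "wy": 0, "wz": 0, "hand": 0.01}
  ]
}}

```text
t: 24.22
eef_pos: [527.0, -29.5, 73.7]
tool_rot: [2.876, -1.263, 0.0]
contact_force: [0.4, -4.4, -1.6]
gripper_width: 14.1
finger_force: 59.3
```

```bash
python3 -c "
from h import *
hexang(snap('wrist'),(586.4,-93.6))"
```

```text
t 24.27 q [-0.69  0.89  0.98  2.01 -1.03  0.85 -1.51] p [526.9 -29.5  73.8] yang -137.4 tilt 0.04 F [-0.  -4.1 -1.2] T [-0.87 -0.07 -0.08] w 14.2 59.314343333244324
(5078, array([586.1, -93.1]), np.float64(87.8), 'AF', np.float64(32.1), 'flat normal deg', np.float64(55.0)) [(48, [177.2, 178.5, 179.6], np.float64(50.0)), (126, [140.8, 145.1, 149.0], np.float64(12.6))]
```

A now reads about 0.58 rad past hand-tight. I back off to mid-slack and lift straight up.

Call:
{"fn": "apply_moves", "kwargs": {
  "rows": [
    {"x": 0.0004, "y": 0.0083, "z": 0, "wx": 0, "wy": 0, "wz": -0.095, "hand": 0.01},
    {"x": 0.0004, "y": 0.0083, "z": 0, "wx": 0, "wy": 0, "wz": -0.095, "hand": 0.01},
    {"x": 0, "y": 0, "z": 0, "wx": 0, "wy": 0, "wz": 0, "hand": 0.01},
    {"x": 0, "y": 0, "z": -0.02, "wx": 0, "wy": 0, "wz": 0, "hand": 0.01},
    {"x": 0, "y": 0, "z": -0.03, "wx": 0, "wy": 0, "wz": 0, "hand": 0.01},
    {"x": 0, "y": 0, "z": 0, "wx": 0, "wy": 0, "wz": 0, "hand": 0.01}
  ]
}}

```text
t: 25.02
eef_pos: [517.0, -40.9, 125.1]
tool_rot: [-2.981, 0.986, -0.003]
contact_force: [0.1, -0.5, -2.9]
gripper_width: 13.7
finger_force: 59.4
```

```bash
python3 -c "
from h import *
hexang(snap('wrist'),(586.4,-93.6))
pre((600.7,104.1),-10.4,52,0)"
```

```text
t 25.07 q [-0.71  0.79  1.03  2.01 -0.9   0.89 -1.38] p [516.6 -40.7 124.1] yang -126.6 tilt 0.08 F [ 0.3 -0.1 -2.8] T [ 0.01  0.   -0.03] w 14.1 59.35209095478058
(2502, array([586.1, -93.1]), np.float64(87.8), 'AF', np.float64(31.7), 'flat normal deg', np.float64(56.0)) [None, (95, [140.2, 146.0, 151.4], np.float64(13.1))]
t 25.07 q [-0.71  0.79  1.03  2.01 -0.9   0.89 -1.38] p [516.6 -40.7 124.1] yang -126.6 tilt 0.08 F [ 0.3 -0.1 -2.8] T [ 0.01  0.   -0.03] w 14.1 59.35209095478058
target [463.  129.4] tool shift [-1.444e+02 -1.046e+02  1.000e-01] wz -0.457
```

Call:
{"fn": "apply_moves", "kwargs": {
  "rows": [
    {"x": -0.0361, "y": -0.0262, "z": 0, "wx": 0, "wy": 0, "wz": 0, "hand": 0.01},
    {"x": -0.0361, "y": -0.0262, "z": 0, "wx": 0, "wy": 0, "wz": 0, "hand": 0.01},
    {"x": -0.0361, "y": -0.0262, "z": 0, "wx": 0, "wy": 0, "wz": 0, "hand": 0.01},
    {"x": -0.0361, "y": -0.0262, "z": 0, "wx": 0, "wy": 0, "wz": 0, "hand": 0.01},
    {"x": 0, "y": 0, "z": 0, "wx": 0, "wy": 0, "wz": -0.152, "hand": 0.01},
    {"x": 0, "y": 0, "z": 0, "wx": 0, "wy": 0, "wz": -0.152, "hand": 0.01},
    {"x": 0, "y": 0, "z": 0, "wx": 0, "wy": 0, "wz": -0.153, "hand": 0.01},
    {"x": 0, "y": 0, "z": 0, "wx": 0, "wy": 0, "wz": 0, "hand": 0.01}
  ]
}}

```text
t: 26.08
eef_pos: [462.3, 129.1, 123.3]
tool_rot: [-3.128, 0.286, 0.001]
contact_force: [-0.1, -0.0, -2.1]
gripper_width: 13.9
finger_force: 59.3
```

```bash
python3 -c "
from h import *
pre((600.7,104.1),-10.4,52,0); q=held(snap('wrist'))"
```

```text
t 26.07 q [-1.07  0.7   0.98  2.1  -0.84  0.8  -1.31] p [462.3 129.1 123.3] yang -100.5 tilt 0.06 F [-0.1 -0.  -2.1] T [-0.01  0.02 -0.03] w 13.9 59.33010220527649
target [463.  129.4] tool shift [ 0.6 -0.3 -0. ] wz -0.001
t 26.12 q [-1.07  0.7   0.98  2.1  -0.84  0.8  -1.31] p [462.4 129.  123.4] yang -100.6 tilt 0.05 F [-0.3  0.6 -1.3] T [-0.01  0.06 -0.04] w 14.0 59.330692291259766
[  229     0   169   282 17397] [ 15.  -30.3 -11.2] [116.1  26.6   5. ]
20 909 y -9.0 6.7 ztop [-9.8 -8.8] inner [0.1] [-0.3]
30 985 y -9.1 7.0 ztop [-9.7 -8.7] inner [0.] [-0.]
40 1042 y -9.1 6.8 ztop [-9.8 -8.7] inner [0.] [-0.]
50 3060 y -27.4 25.0 ztop [-9.7 -8.6] inner [0.3] [-0.]
60 3311 y -27.5 24.9 ztop [-9.7 -8.6] inner [0.2] [-0.1]
70 1630 y -27.7 24.9 ztop [-9.7 -8.5] inner [15.6] [-18.4]
80 1734 y -27.8 25.2 ztop [-9.6 -8.5] inner [15.5] [-18.5]
90 1834 y -27.8 24.7 ztop [-9.7 -8.5] inner [15.5] [-18.6]
100 1676 y -28.6 25.1 ztop [-9.7 -8.4] inner [15.5] [-18.7]
110 778 y -30.3 26.6 ztop [-9.8 -8.5] inner [17.8] [-21.2]
```

Call:
{"fn": "apply_moves", "kwargs": {
  "rows": [
    {"x": 0.0006, "y": -0.0002, "z": 0.03, "wx": 0, "wy": 0, "wz": 0, "hand": 0.01},
    {"x": 0, "y": 0, "z": 0.02, "wx": 0, "wy": 0, "wz": 0, "hand": 0.01},
    {"x": 0, "y": 0, "z": 0, "wx": 0, "wy": 0, "wz": 0, "hand": 0.01},
    {"x": 0.014, "y": 0, "z": 0, "wx": 0, "wy": 0, "wz": 0, "hand": 0.01},
    {"x": 0.014, "y": 0, "z": 0, "wx": 0, "wy": 0, "wz": 0, "hand": 0.01},
    {"x": 0.014, "y": 0, "z": 0, "wx": 0, "wy": 0, "wz": 0, "hand": 0.01},
    {"x": 0.01, "y": 0, "z": 0, "wx": 0, "wy": 0, "wz": 0, "hand": 0.01},
    {"x": 0, "y": 0, "z": 0, "wx": 0, "wy": 0, "wz": 0, "hand": 0.01}
  ]
}}

```text
t: 27.12
eef_pos: [514.8, 119.3, 73.7]
tool_rot: [3.128, -0.285, -0.0]
contact_force: [-0.3, -0.4, -1.5]
gripper_width: 14.1
finger_force: 59.3
```

```bash
python3 -c "
from h import *
pre((600.7,104.1),-10.4,0,0); hexang(snap('wrist'),(600.7,104.1))"
```

```text
t 27.12 q [-0.92  0.82  0.87  2.   -0.92  0.77 -1.24] p [514.8 119.3  73.7] yang -100.4 tilt 0.01 F [-0.3 -0.4 -1.5] T [-0.01  0.07 -0.01] w 14.1 59.31975781917572
target [514.1 120. ] tool shift [-0.7 -0.6 -0. ] wz -0.0
t 27.18 q [-0.92  0.82  0.87  2.   -0.92  0.77 -1.24] p [514.4 119.4  73.7] yang -100.4 tilt 0.01 F [-0.6 -1.1 -1.7] T [-0.02  0.02  0.02] w 14.0 59.32067513465881
(5064, array([600.4, 104.2]), np.float64(87.8), 'AF', np.float64(32.0), 'flat normal deg', np.float64(20.0)) [None, (187, [163.8, 169.6, 175.1], np.float64(13.0))]
```

Call:
{"fn": "apply_moves", "kwargs": {
  "rows": [
    {"x": 0.0004, "y": -0.0079, "z": 0, "wx": 0, "wy": 0, "wz": 0.09, "hand": 0.01},
    {"x": 0.0004, "y": -0.0079, "z": 0, "wx": 0, "wy": 0, "wz": 0.09, "hand": 0.01},
    {"x": 0.0004, "y": -0.0079, "z": 0, "wx": 0, "wy": 0, "wz": 0.09, "hand": 0.01},
    {"x": 0.0004, "y": -0.0079, "z": 0, "wx": 0, "wy": 0, "wz": 0.09, "hand": 0.01},
    {"x": 0.0004, "y": -0.0079, "z": 0, "wx": 0, "wy": 0, "wz": 0.09, "hand": 0.01},
    {"x": 0.0004, "y": -0.0079, "z": 0, "wx": 0, "wy": 0, "wz": 0.09, "hand": 0.01},
    {"x": 0.0004, "y": -0.0079, "z": 0, "wx": 0, "wy": 0, "wz": 0.09, "hand": 0.01},
    {"x": 0.0004, "y": -0.0079, "z": 0, "wx": 0, "wy": 0, "wz": 0.09, "hand": 0.01}
  ]
}}

```text
t: 28.18
eef_pos: [546.3, 171.9, 73.8]
tool_rot: [2.824, -1.373, 0.0]
contact_force: [-1.0, -6.8, -1.1]
gripper_width: 14.0
finger_force: 59.3
```

```bash
python3 -c "
from h import *
hexang(snap('wrist'),(600.7,104.1))"
```

```text
t 28.23 q [-1.04  0.97  1.03  1.89 -1.05  0.95 -1.97] p [546.9 172.5  73.6] yang -142.1 tilt 0.08 F [-1.6 -6.2 -1.9] T [-1.54  0.24 -0.1 ] w 14.2 59.39114570617676
(5080, array([600.4, 104.1]), np.float64(87.8), 'AF', np.float64(32.1), 'flat normal deg', np.float64(52.0)) [(38, [171.0, 172.4, 173.5], np.float64(50.9)), (147, [136.5, 141.1, 145.8], np.float64(12.9))]
```

Call:
{"fn": "apply_moves", "kwargs": {
  "rows": [
    {"x": 0.0004, "y": 0.0083, "z": 0, "wx": 0, "wy": 0, "wz": -0.095, "hand": 0.01},
    {"x": 0.0004, "y": 0.0083, "z": 0, "wx": 0, "wy": 0, "wz": -0.095, "hand": 0.01},
    {"x": 0, "y": 0, "z": 0, "wx": 0, "wy": 0, "wz": 0, "hand": 0.01},
    {"x": 0, "y": 0, "z": -0.02, "wx": 0, "wy": 0, "wz": 0, "hand": 0.01},
    {"x": 0, "y": 0, "z": -0.03, "wx": 0, "wy": 0, "wz": 0, "hand": 0.01},
    {"x": 0, "y": 0, "z": 0, "wx": 0, "wy": 0, "wz": 0, "hand": 0.01}
  ]
}}

```text
t: 28.98
eef_pos: [535.8, 161.4, 126.4]
tool_rot: [-2.943, 1.095, -0.004]
contact_force: [0.1, 0.0, -2.6]
gripper_width: 14.1
finger_force: 59.4
```

```bash
python3 -c "
from h import *
hexang(snap('wrist'),(600.7,104.1))
pre((586.1,336.7),47.1,52,0)
d=snap('scene'); n=nut(d,(587,337)); print(n)"
```

```text
t 29.02 q [-1.06  0.87  1.07  1.9  -0.94  0.98 -1.82] p [535.2 161.6 125.1] yang -130.8 tilt 0.11 F [-0.1 -0.5 -2.4] T [ 0.    0.06 -0.03] w 14.2 59.408889412879944
(2456, array([600.5, 104.3]), np.float64(87.8), 'AF', np.float64(31.5), 'flat normal deg', np.float64(51.0)) [None, (103, [135.4, 141.5, 147.5], np.float64(12.8))]
t 29.02 q [-1.06  0.87  1.07  1.9  -0.94  0.98 -1.82] p [535.2 161.6 125.1] yang -130.8 tilt 0.11 F [-0.1 -0.5 -2.4] T [ 0.    0.06 -0.03] w 14.2 59.408889412879944
target [490.8 234.1] tool shift [-81. -26.  -0.] wz -1.534
(178, array([587.7, 338. ]), np.float64(88.7), 'AF', np.float64(31.4), 'flat normal deg', np.float64(17.0))
```

Call:
{"fn": "apply_moves", "kwargs": {
  "rows": [
    {"x": -0.0405, "y": -0.013, "z": 0, "wx": 0, "wy": 0, "wz": 0, "hand": 0.01},
    {"x": -0.0405, "y": -0.013, "z": 0, "wx": 0, "wy": 0, "wz": 0, "hand": 0.01},
    {"x": 0, "y": 0, "z": 0, "wx": 0, "wy": 0, "wz": -0.17, "hand": 0.01},
    {"x": 0, "y": 0, "z": 0, "wx": 0, "wy": 0, "wz": -0.17, "hand": 0.01},
    {"x": 0, "y": 0, "z": 0, "wx": 0, "wy": 0, "wz": -0.17, "hand": 0.01},
    {"x": 0, "y": 0, "z": 0, "wx": 0, "wy": 0, "wz": -0.17, "hand": 0.01},
    {"x": 0, "y": 0, "z": 0, "wx": 0, "wy": 0, "wz": -0.17, "hand": 0.01},
    {"x": 0, "y": 0, "z": 0, "wx": 0, "wy": 0, "wz": -0.17, "hand": 0.01}
  ]
}}

```text
t: 30.08
eef_pos: [489.9, 233.5, 123.4]
tool_rot: [3.103, 0.491, -0.001]
contact_force: [0.7, -1.3, -3.0]
gripper_width: 14.0
finger_force: 59.3
```

Call:
{"fn": "apply_moves", "kwargs": {
  "rows": [
    {"x": 0, "y": 0, "z": 0, "wx": 0, "wy": 0, "wz": -0.17, "hand": 0.01},
    {"x": 0, "y": 0, "z": 0, "wx": 0, "wy": 0, "wz": -0.17, "hand": 0.01},
    {"x": 0, "y": 0, "z": 0, "wx": 0, "wy": 0, "wz": -0.174, "hand": 0.01},
    {"x": 0, "y": 0, "z": 0, "wx": 0, "wy": 0, "wz": 0, "hand": 0.01}
  ]
}}

```text
t: 30.58
eef_pos: [490.1, 233.5, 123.6]
tool_rot: [-2.88, -1.254, 0.001]
contact_force: [-0.5, -0.4, -1.6]
gripper_width: 13.8
finger_force: 59.4
```

```bash
python3 -c "
from h import *
pre((586.1,336.7),47.1,52,0); held(snap('wrist'))"
```

```text
t 30.57 q [-1.05  0.66  0.72  1.94 -0.62  0.77 -0.72] p [490.1 233.5 123.6] yang -42.9 tilt 0.04 F [-0.5 -0.4 -1.6] T [-0.04  0.07 -0.06] w 13.8 59.35660779476166
target [490.8 234.1] tool shift [ 1.   0.1 -0. ] wz -0.001
t 30.62 q [-1.05  0.67  0.72  1.94 -0.62  0.77 -0.73] p [490.1 233.5 123.6] yang -43.1 tilt 0.03 F [-0.5  0.2 -2.1] T [-0.05  0.02  0.  ] w 14.0 59.35735881328583
[  229     0   169   284 16860] [ 15.  -29.5 -11.3] [116.3  27.1   4.8]
20 910 y -8.3 7.3 ztop [-9.7 -8.8] inner [0.3] [-0.1]
30 970 y -8.6 7.5 ztop [-9.9 -8.8] inner [0.2] [-0.1]
40 1034 y -8.5 7.4 ztop [-9.8 -8.7] inner [0.2] [-0.2]
50 2854 y -27.1 25.6 ztop [-9.7 -8.7] inner [0.1] [-0.2]
60 3481 y -27.1 25.3 ztop [-9.8 -8.7] inner [0.1] [-0.3]
70 1519 y -27.1 25.5 ztop [-9.8 -8.6] inner [16.2] [-17.8]
80 1534 y -27.3 25.3 ztop [-9.8 -8.7] inner [16.2] [-18.]
90 1626 y -27.4 25.3 ztop [-9.8 -8.6] inner [16.1] [-18.1]
100 1587 y -27.7 25.2 ztop [-9.7 -8.5] inner [16.1] [-18.]
110 894 y -29.5 27.1 ztop [-9.7 -8.5] inner [17.9] [-20.4]
```

Call:
{"fn": "apply_moves", "kwargs": {
  "rows": [
    {"x": 0.001, "y": 0.0003, "z": 0.03, "wx": 0, "wy": 0, "wz": 0, "hand": 0.01},
    {"x": 0, "y": 0, "z": 0.02, "wx": 0, "wy": 0, "wz": 0, "hand": 0.01},
    {"x": 0, "y": 0, "z": 0, "wx": 0, "wy": 0, "wz": 0, "hand": 0.01},
    {"x": 0.014, "y": 0, "z": 0, "wx": 0, "wy": 0, "wz": 0, "hand": 0.01},
    {"x": 0.014, "y": 0, "z": 0, "wx": 0, "wy": 0, "wz": 0, "hand": 0.01},
    {"x": 0.014, "y": 0, "z": 0, "wx": 0, "wy": 0, "wz": 0, "hand": 0.01},
    {"x": 0.01, "y": 0, "z": 0, "wx": 0, "wy": 0, "wz": 0, "hand": 0.01},
    {"x": 0, "y": 0, "z": 0, "wx": 0, "wy": 0, "wz": 0, "hand": 0.01}
  ]
}}

```text
t: 31.62
eef_pos: [526.7, 272.4, 73.6]
tool_rot: [2.879, 1.256, -0.0]
contact_force: [-0.9, -0.5, -2.5]
gripper_width: 14.0
finger_force: 59.4
```

```bash
python3 -c "
from h import *
pre((586.1,336.7),47.1,0,0); hexang(snap('wrist'),(586.1,336.7))"
```

```text
t 31.62 q [-1.    0.8   0.65  1.83 -0.68  0.76 -0.73] p [526.7 272.4  73.6] yang -42.8 tilt 0.02 F [-0.9 -0.5 -2.5] T [-0.02  0.08  0.01] w 14.0 59.37505602836609
target [526.2 272.2] tool shift [-0.5 -0.2  0. ] wz 0.001
t 31.68 q [-1.    0.8   0.65  1.83 -0.68  0.76 -0.73] p [526.6 272.1  73.7] yang -42.9 tilt 0.02 F [ 0.2  0.4 -1.9] T [-0.    0.   -0.02] w 14.1 59.375383257865906
(5049, array([586. , 337.2]), np.float64(87.8), 'AF', np.float64(31.9), 'flat normal deg', np.float64(17.0)) [(200, [168.5, 170.3, 172.2], np.float64(46.7)), (234, [127.3, 166.1, 172.7], np.float64(13.5))]
```

Call:
{"fn": "apply_moves", "kwargs": {
  "rows": [
    {"x": 0.0004, "y": -0.0079, "z": 0, "wx": 0, "wy": 0, "wz": 0.09, "hand": 0.01},
    {"x": 0.0004, "y": -0.0079, "z": 0, "wx": 0, "wy": 0, "wz": 0.09, "hand": 0.01},
    {"x": 0.0004, "y": -0.0079, "z": 0, "wx": 0, "wy": 0, "wz": 0.09, "hand": 0.01},
    {"x": 0.0004, "y": -0.0079, "z": 0, "wx": 0, "wy": 0, "wz": 0.09, "hand": 0.01},
    {"x": 0.0004, "y": -0.0079, "z": 0, "wx": 0, "wy": 0, "wz": 0.09, "hand": 0.01},
    {"x": 0.0004, "y": -0.0079, "z": 0, "wx": 0, "wy": 0, "wz": 0.09, "hand": 0.01},
    {"x": 0.0004, "y": -0.0079, "z": 0, "wx": 0, "wy": 0, "wz": 0.09, "hand": 0.01},
    {"x": 0.0004, "y": -0.0079, "z": 0, "wx": 0, "wy": 0, "wz": 0.09, "hand": 0.01}
  ]
}}

```text
t: 32.67
eef_pos: [499.1, 327.3, 73.9]
tool_rot: [3.137, 0.156, 0.0]
contact_force: [1.6, -3.2, -1.7]
gripper_width: 14.0
finger_force: 59.3
```

```bash
python3 -c "
from h import *
hexang(snap('wrist'),(586.1,336.7))"
```

```text
t 32.73 q [-1.21  0.88  0.84  1.82 -0.87  0.85 -1.41] p [498.8 328.4  73.7] yang -84.5 tilt 0.01 F [ 1.5 -3.3 -1.4] T [-1.1  -0.47 -0.17] w 13.8 59.39077913761139
(5023, array([586. , 337.3]), np.float64(87.8), 'AF', np.float64(32.0), 'flat normal deg', np.float64(49.0)) [(159, [168.6, 170.5, 172.2], np.float64(47.5)), (229, [-68.3, 139.4, 146.6], np.float64(13.7))]
```

Call:
{"fn": "apply_moves", "kwargs": {
  "rows": [
    {"x": 0.0004, "y": 0.0083, "z": 0, "wx": 0, "wy": 0, "wz": -0.095, "hand": 0.01},
    {"x": 0.0004, "y": 0.0083, "z": 0, "wx": 0, "wy": 0, "wz": -0.095, "hand": 0.01},
    {"x": 0, "y": 0, "z": 0, "wx": 0, "wy": 0, "wz": 0, "hand": 0.01},
    {"x": 0, "y": 0, "z": -0.02, "wx": 0, "wy": 0, "wz": 0, "hand": 0.01},
    {"x": 0, "y": 0, "z": -0.03, "wx": 0, "wy": 0, "wz": 0, "hand": 0.01},
    {"x": 0, "y": 0, "z": -0.03, "wx": 0, "wy": 0, "wz": 0, "hand": 0.01},
    {"x": 0, "y": 0, "z": 0, "wx": 0, "wy": 0, "wz": 0, "hand": 0.01}
  ]
}}

```text
t: 33.6
eef_pos: [503.3, 312.3, 156.7]
tool_rot: [-3.106, -0.457, -0.005]
contact_force: [-0.5, -0.1, -1.4]
gripper_width: 14.2
finger_force: 59.4
```

```bash
python3 -c "
from h import *
hexang(snap('wrist'),(586.1,336.7))
s=st(); print(tool(430-s['eef_pos'][0],-20-s['eef_pos'][1],s))
d=snap('side','s3.png')
for c in[(586,-93),(600,104)]: print(nut(d,c))
P=cloud(d); g=d['img'].max(-1); m=(g<60)&(P[...,2]>-6)&(P[...,2]<14)&(P[...,0]>320)&(P[...,0]<540)&(abs(P[...,1])<170)
m=cv2.morphologyEx(m.astype(np.uint8),cv2.MORPH_OPEN,np.ones((3,3)));k,l,t,_=cv2.connectedComponentsWithStats(m);i=1+np.argmax(t[1:,4]); print(t[i],cv2.minAreaRect(P[l==i][:,:2].astype(np.float32)))
"
```

```text
t 33.65 q [-1.22  0.76  0.9   1.79 -0.72  0.95 -1.29] p [502.6 312.2 155.2] yang -73.2 tilt 0.11 F [-0.2  0.5 -2.4] T [-0.02  0.03  0.03] w 13.7 59.406883120536804
(1823, array([585.9, 337.2]), np.float64(87.8), 'AF', np.float64(31.6), 'flat normal deg', np.float64(49.0)) [None, (73, [132.9, 139.0, 145.1], np.float64(12.9))]
t 33.65 q [-1.22  0.76  0.9   1.79 -0.72  0.95 -1.29] p [502.6 312.2 155.2] yang -73.2 tilt 0.11 F [-0.2  0.5 -2.4] T [-0.02  0.03  0.03] w 13.7 59.406883120536804
[-165.3  297.2   -0.6]
(81, array([587.2, -96.5]), np.float64(88.2), 'AF', np.float64(29.6), 'flat normal deg', np.float64(53.0))
(54, array([601.5,  99.9]), np.float64(88.7), 'AF', np.float64(29.2), 'flat normal deg', np.float64(53.0))
[ 283  253   66   78 3859] ((432.22283935546875, -11.49151611328125), (128.16465759277344, 252.7537841796875), 7.9828901290893555)
```

Call:
{"fn": "apply_moves", "kwargs": {
  "rows": [
    {"x": -0.0272, "y": 0.0489, "z": 0, "wx": 0, "wy": 0, "wz": 0, "hand": 0.01},
    {"x": -0.0272, "y": 0.0489, "z": 0, "wx": 0, "wy": 0, "wz": 0, "hand": 0.01},
    {"x": -0.0272, "y": 0.0489, "z": 0, "wx": 0, "wy": 0, "wz": 0, "hand": 0.01},
    {"x": -0.0272, "y": 0.0489, "z": 0, "wx": 0, "wy": 0, "wz": 0, "hand": 0.01},
    {"x": -0.0272, "y": 0.0489, "z": 0, "wx": 0, "wy": 0, "wz": 0, "hand": 0.01},
    {"x": -0.0272, "y": 0.0489, "z": 0, "wx": 0, "wy": 0, "wz": 0, "hand": 0.01}
  ]
}}

```text
t: 34.45
eef_pos: [430.0, -17.9, 153.5]
tool_rot: [3.108, 0.458, -0.001]
contact_force: [0.5, 0.1, -2.1]
gripper_width: 14.0
finger_force: 59.4
```

Call:
{"fn": "apply_moves", "kwargs": {
  "rows": [
    {"x": 0, "y": 0, "z": 0, "wx": 0, "wy": 0, "wz": -0.177, "hand": 0.01},
    {"x": 0, "y": 0, "z": 0, "wx": 0, "wy": 0, "wz": -0.177, "hand": 0.01},
    {"x": 0, "y": 0, "z": 0, "wx": 0, "wy": 0, "wz": -0.177, "hand": 0.01},
    {"x": 0, "y": 0, "z": 0, "wx": 0, "wy": 0, "wz": -0.177, "hand": 0.01},
    {"x": 0, "y": 0, "z": 0, "wx": 0, "wy": 0, "wz": -0.177, "hand": 0.01},
    {"x": 0, "y": 0, "z": 0, "wx": 0, "wy": 0, "wz": -0.177, "hand": 0.01},
    {"x": 0, "y": 0, "z": 0, "wx": 0, "wy": 0, "wz": -0.177, "hand": 0.01},
    {"x": 0, "y": 0, "z": 0, "wx": 0, "wy": 0, "wz": -0.177, "hand": 0.01}
  ]
}}

```text
t: 35.45
eef_pos: [430.5, -16.4, 153.4]
tool_rot: [-2.056, -2.374, 0.001]
contact_force: [0.1, -0.8, -2.4]
gripper_width: 14.2
finger_force: 59.4
```

Call:
{"fn": "apply_moves", "kwargs": {
  "rows": [
    {"x": 0, "y": 0, "z": 0.05, "wx": 0, "wy": 0, "wz": 0, "hand": 0.01},
    {"x": 0, "y": 0, "z": 0.05, "wx": 0, "wy": 0, "wz": 0, "hand": 0.01},
    {"x": 0, "y": 0, "z": 0.02, "wx": 0, "wy": 0, "wz": 0, "hand": 0.01},
    {"x": 0, "y": 0, "z": 0, "wx": 0, "wy": 0, "wz": 0, "hand": 0.01}
  ]
}}

```text
t: 35.95
eef_pos: [429.6, -16.8, 32.5]
tool_rot: [-2.063, -2.366, 0.004]
contact_force: [0.8, -0.7, -0.6]
gripper_width: 13.9
finger_force: 59.4
```

```bash
python3 -c "
from h import *
st()"
```

```text
t 35.95 q [-0.32  0.62  0.29  2.24 -0.52  0.34  0.55] p [429.6 -16.8  32.5] yang 7.8 tilt 0.2 F [ 0.8 -0.7 -0.6] T [0.   0.03 0.05] w 13.9 59.42512929439545
```

Lower 22.5 mm more, then check contact before releasing.

Call:
{"fn": "apply_moves", "kwargs": {
  "rows": [
    {"x": 0, "y": 0, "z": 0.0155, "wx": 0, "wy": 0, "wz": 0, "hand": 0.01},
    {"x": 0, "y": 0, "z": 0.007, "wx": 0, "wy": 0, "wz": 0, "hand": 0.01},
    {"x": 0, "y": 0, "z": 0, "wx": 0, "wy": 0, "wz": 0, "hand": 0.01},
    {"x": 0, "y": 0, "z": 0, "wx": 0, "wy": 0, "wz": 0, "hand": 0.01}
  ]
}}

```text
t: 36.45
eef_pos: [431.1, -16.4, 11.9]
tool_rot: [2.063, 2.369, 0.001]
contact_force: [0.4, -0.4, -2.3]
gripper_width: 14.2
finger_force: 59.5
```

```bash
python3 -c "
from h import *
st()"
```

```text
t 36.45 q [-0.28  0.66  0.24  2.24 -0.54  0.29  0.57] p [431.1 -16.4  11.9] yang 7.9 tilt 0.04 F [ 0.4 -0.4 -2.3] T [-0.    0.    0.01] w 14.2 59.47211980819702
```

Call:
{"fn": "apply_moves", "kwargs": {
  "rows": [
    {"x": 0, "y": 0, "z": 0.002, "wx": 0, "wy": 0, "wz": 0, "hand": 0.01},
    {"x": 0, "y": 0, "z": 0.0015, "wx": 0, "wy": 0, "wz": 0, "hand": 0.01},
    {"x": 0, "y": 0, "z": 0, "wx": 0, "wy": 0, "wz": 0, "hand": 0.01}
  ]
}}

```text
t: 36.83
eef_pos: [431.0, -16.4, 8.3]
tool_rot: [2.063, 2.369, 0.001]
contact_force: [-3.4, -0.2, 19.0]
gripper_width: 13.7
finger_force: 62.0
```

Call:
{"fn": "apply_moves", "kwargs": {
  "rows": [
    {"x": 0, "y": 0, "z": 0, "wx": 0, "wy": 0, "wz": 0, "hand": 0.02},
    {"x": 0, "y": 0, "z": 0, "wx": 0, "wy": 0, "wz": 0, "hand": 0.04},
    {"x": 0, "y": 0, "z": 0, "wx": 0, "wy": 0, "wz": 0, "hand": 0.04},
    {"x": 0, "y": 0, "z": -0.03, "wx": 0, "wy": 0, "wz": 0, "hand": 0.04},
    {"x": 0, "y": 0, "z": -0.06, "wx": 0, "wy": 0, "wz": 0, "hand": 0.04},
    {"x": 0, "y": 0, "z": -0.06, "wx": 0, "wy": 0, "wz": 0, "hand": 0.04},
    {"x": 0, "y": 0, "z": -0.05, "wx": 0, "wy": 0, "wz": 0, "hand": 0.0},
    {"x": 0, "y": 0, "z": 0, "wx": 0, "wy": 0, "wz": 0, "hand": 0.0}
  ]
}}

```text
t: 37.83
eef_pos: [432.3, -16.1, 210.6]
tool_rot: [2.061, 2.368, 0.008]
contact_force: [-0.6, 0.8, -0.9]
gripper_width: 4.1
finger_force: 0.0
```

```bash
python3 -c "
from h import *
st();d=snap('wrist','w9.png'); q,b=wrench(d); print(b,q.min(0).round(1),q.max(0).round(1),np.percentile(q[:,2],[5,50,95])); print(cv2.minAreaRect(q[:,:2].astype(np.float32)))
d=snap('side','s4.png')
v,u=np.mgrid[300:365,335:425]; P=cloud(d)
m=(P[...,2]>95)&(P[...,2]<200)&(P[...,0]>450)&(P[...,0]<700)&(P[...,1]>-330)&(P[...,1]<-240)
k=P[m]
for a in range(460,680,15):
    r=k[(k[:,0]>=a)&(k[:,0]<a+15)]
    if len(r): print(a,len(r),'y',np.percentile(r[:,1],[2,50,98]).round(1),'z',np.percentile(r[:,2],[5,50,98]).round(1))
"
```

```text
t 37.83 q [-0.62  0.29  0.64  2.13 -0.25  0.79  0.31] p [432.3 -16.1 210.6] yang 7.9 tilt 0.32 F [-0.6  0.8 -0.9] T [ 0.02  0.02 -0.  ] w 4.1 0.0
[ 280   90   64  206 4052] [387.2 -97.8  14. ] [449.7 102.9  19.8] [15.75545975 17.23195285 18.54404002]
((428.661865234375, 1.0076065063476562), (56.58643341064453, 199.14889526367188), 7.970311164855957)
490 80 y [-287.4 -282.4 -270.1] z [166.6 176.5 182.3]
505 130 y [-290.7 -285.  -271.1] z [156.7 172.  181.6]
520 128 y [-293.9 -288.3 -275.4] z [147.1 161.7 171.4]
535 125 y [-297.1 -292.1 -278.5] z [138.5 151.  160.9]
550 80 y [-296.4 -292.4 -281.8] z [127.6 137.9 150.7]
565 65 y [-299.6 -295.1 -288.2] z [117.4 125.  132.3]
580 81 y [-313.1 -299.  -292. ] z [103.4 113.5 122.6]
595 161 y [-316.6 -302.  -283.4] z [ 97.1 105.6 112.1]
610 81 y [-317.4 -290.7 -285. ] z [ 96.5 104.5 111.6]
640 10 y [-313.7 -311.5 -308.4] z [ 96.7  98.9 101.8]
655 113 y [-328.3 -317.2 -300.6] z [ 96.3 105.7 110.7]
670 71 y [-329.1 -315.2 -300.5] z [ 99.8 108.8 111.2]
```

The wrench is back, flat, with its grip point at about (431,−16) against a mat centre of (432,−11). Next is the lever.

Call:
{"fn": "apply_moves", "kwargs": {
  "rows": [
    {"x": -0.0555, "y": 0.0081, "z": -0.01, "wx": 0, "wy": 0, "wz": 0, "hand": 0.0},
    {"x": -0.0555, "y": 0.0081, "z": -0.01, "wx": 0, "wy": 0, "wz": 0, "hand": 0.0},
    {"x": -0.0555, "y": 0.0081, "z": -0.01, "wx": 0, "wy": 0, "wz": 0, "hand": 0.0},
    {"x": -0.0555, "y": 0.0081, "z": -0.01, "wx": 0, "wy": 0, "wz": 0, "hand": 0.0},
    {"x": -0.0555, "y": 0.0081, "z": -0.01, "wx": 0, "wy": 0, "wz": 0, "hand": 0.0},
    {"x": 0, "y": 0, "z": 0, "wx": 0, "wy": 0, "wz": 0.17, "hand": 0.0},
    {"x": 0, "y": 0, "z": 0, "wx": 0, "wy": 0, "wz": 0.17, "hand": 0.0},
    {"x": 0, "y": 0, "z": 0, "wx": 0, "wy": 0, "wz": 0, "hand": 0.0}
  ]
}}

```text
t: 38.92
eef_pos: [508.6, -285.7, 256.1]
tool_rot: [-2.432, -1.985, 0.003]
contact_force: [-0.4, -0.6, -0.6]
gripper_width: -0.1
finger_force: 0.0
```

```bash
cat > lev.py <<'E'
from h import *
d=snap('wrist','w10.png'); st(); P=cloud(d); z=P[...,2]
m=(P[...,0]>450)&(P[...,0]<720)&(P[...,1]>-360)&(P[...,1]<-230)&(z>60)&(z<195)
k=P[m]
for a in range(460,700,12):
    r=k[(k[:,0]>=a)&(k[:,0]<a+12)]
    if len(r)>5: print(a,len(r),'y',np.percentile(r[:,1],[2,50,98]).round(1),'z',np.percentile(r[:,2],[5,50,98]).round(1))
E
python3 lev.py
```

```text
t 38.98 q [-0.09  0.53  0.73  1.71 -0.4   1.06  0.58] p [ 508.7 -285.6  256.4] yang -11.4 tilt 0.13 F [-0.7  0.2 -1. ] T [-0.02  0.04 -0.03] w 0.2 0.0
484 75 y [-280.6 -273.1 -267.4] z [172.  175.5 178.3]
496 554 y [-283.9 -272.4 -264.2] z [172.  178.6 181.2]
508 578 y [-286.4 -273.9 -265.6] z [165.2 173.1 179. ]
520 521 y [-289.1 -276.5 -268.2] z [156.7 164.5 170.4]
532 472 y [-291.8 -279.2 -270.9] z [147.7 155.8 162.1]
544 377 y [-292.8 -281.7 -273.6] z [141.7 147.7 153.8]
556 193 y [-293.3 -286.2 -281. ] z [127.8 133.1 143.4]
568 189 y [-295.6 -288.5 -283.7] z [119.9 124.5 130.1]
580 275 y [-309.6 -291.5 -285.8] z [ 64.1 113.5 121.2]
592 730 y [-311.1 -292.6 -279.1] z [ 69.3  99.1 111.5]
604 572 y [-313.5 -292.1 -278.3] z [ 74.1 100.1 110.2]
616 231 y [-312.6 -298.6 -283. ] z [ 74.4  88.4 109.7]
628 196 y [-317.8 -302.7 -289.7] z [60.1 61.1 86.8]
640 253 y [-320.9 -304.6 -292.4] z [60.1 61.  98.1]
652 673 y [-324.3 -313.9 -296.2] z [ 60.2  88.6 108.5]
664 882 y [-325.3 -304.6 -296.5] z [ 65.2 106.6 109.3]
676 66 y [-312.4 -300.5 -298. ] z [ 70.2 107.4 109. ]
```

View pics/w10.png

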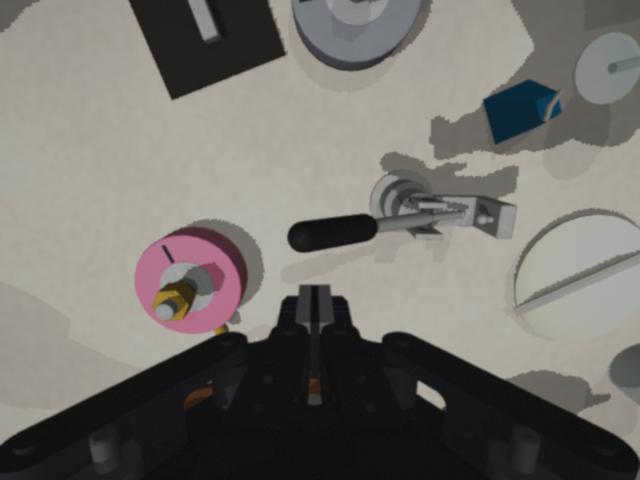

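The picture shows the black grip from (295,235) to (375,228), with the lever running to the coupler at (430,210). The press point is at about (515,−276), and the top of the grip there is at about z=173.

Call:
{"fn": "apply_moves", "kwargs": {
  "rows": [
    {"x": 0.0103, "y": 0.0023, "z": 0.03, "wx": 0, "wy": 0, "wz": 0, "hand": 0.0},
    {"x": 0, "y": 0, "z": 0.04, "wx": 0, "wy": 0, "wz": 0, "hand": 0.0},
    {"x": 0, "y": 0, "z": 0.006, "wx": 0, "wy": 0, "wz": 0, "hand": 0.0},
    {"x": 0, "y": 0, "z": 0, "wx": 0, "wy": 0, "wz": 0, "hand": 0.0}
  ]
}}

```text
t: 39.48
eef_pos: [513.5, -276.5, 182.3]
tool_rot: [2.433, 1.988, -0.0]
contact_force: [-0.6, -0.4, 0.2]
gripper_width: 0.0
finger_force: 0.0
```

```bash
python3 -c "
from h import *
st()"
```

```text
t 39.48 q [-0.06  0.61  0.67  1.79 -0.47  0.91  0.62] p [ 513.5 -276.5  182.3] yang -11.5 tilt 0.01 F [-0.6 -0.4  0.2] T [ 0.01 -0.03 -0.03] w 0.0 0.0
```

Call:
{"fn": "apply_moves", "kwargs": {
  "rows": [
    {"x": 0, "y": 0, "z": 0.01, "wx": 0, "wy": 0, "wz": 0, "hand": 0.0},
    {"x": 0, "y": -0.0097, "z": 0.0178, "wx": 0, "wy": 0, "wz": 0, "hand": 0.0},
    {"x": 0, "y": -0.0066, "z": 0.0187, "wx": 0, "wy": 0, "wz": 0, "hand": 0.0},
    {"x": 0, "y": 0, "z": 0, "wx": 0, "wy": 0, "wz": 0, "hand": 0.0}
  ]
}}

```text
t: 39.98
eef_pos: [497.4, -273.0, 135.1]
tool_rot: [2.434, 1.986, 0.0]
contact_force: [0.3, 1.0, 6.4]
gripper_width: 0.3
finger_force: 3.1
```

```bash
python3 -c "
from h import *
st()"
```

```text
t 39.98 q [-0.03  0.65  0.63  1.86 -0.52  0.8   0.67] p [ 497.4 -273.   135.1] yang -11.6 tilt 0.02 F [0.3 1.  6.4] T [ 0.2   0.19 -0.  ] w 0.3 3.094148710370064
```

Call:
{"fn": "apply_moves", "kwargs": {
  "rows": [
    {"x": 0, "y": -0.0026, "z": 0.0135, "wx": 0, "wy": 0, "wz": 0, "hand": 0.0},
    {"x": 0, "y": -0.001, "z": 0.0116, "wx": 0, "wy": 0, "wz": 0, "hand": 0.0},
    {"x": 0, "y": 0, "z": 0.0096, "wx": 0, "wy": 0, "wz": 0, "hand": 0.0},
    {"x": 0, "y": 0, "z": 0, "wx": 0, "wy": 0, "wz": 0, "hand": 0.0}
  ]
}}

```text
t: 40.48
eef_pos: [494.0, -272.3, 100.4]
tool_rot: [-2.434, -1.986, 0.0]
contact_force: [-1.4, 0.8, 4.0]
gripper_width: 0.2
finger_force: 1.9
```

```bash
python3 -c "
from h import *
st()"
```

```text
t 40.48 q [-0.    0.69  0.59  1.89 -0.56  0.73  0.7 ] p [ 494.  -272.3  100.4] yang -11.6 tilt 0.01 F [-1.4  0.8  4. ] T [0.11 0.22 0.01] w 0.2 1.8781739473342896
```

Call:
{"fn": "apply_moves", "kwargs": {
  "rows": [
    {"x": 0, "y": 0, "z": 0.002, "wx": 0, "wy": 0, "wz": 0, "hand": 0.0},
    {"x": 0, "y": 0, "z": 0, "wx": 0, "wy": 0, "wz": 0, "hand": 0.0},
    {"x": 0, "y": 0, "z": -0.05, "wx": 0, "wy": 0, "wz": 0, "hand": 0.0},
    {"x": 0, "y": 0, "z": -0.05, "wx": 0, "wy": 0, "wz": 0, "hand": 0.0},
    {"x": 0, "y": 0, "z": -0.05, "wx": 0, "wy": 0, "wz": 0, "hand": 0.0},
    {"x": 0, "y": 0, "z": 0, "wx": 0, "wy": 0, "wz": 0, "hand": 0.0},
    {"x": 0, "y": 0, "z": 0, "wx": 0, "wy": 0, "wz": 0, "hand": 0.0},
    {"x": 0, "y": 0, "z": 0, "wx": 0, "wy": 0, "wz": 0, "hand": 0.0}
  ]
}}

```text
t: 41.48
eef_pos: [493.6, -271.9, 247.7]
tool_rot: [-2.433, -1.985, 0.001]
contact_force: [0.3, 0.4, 0.1]
gripper_width: -0.0
finger_force: 0.0
```

```bash
python3 lev.py | head -10; python3 -c "
from h import *
d=snap('scene','z.png'); 
for c in[(586,-93),(600,104),(586,337)]: print(nut(d,c))
d=snap('side','z2.png'); q,b=wrench(d); print(b,q.min(0).round(1),q.max(0).round(1),np.median(q[:,2]))"
```

```text
t 41.52 q [-0.12  0.51  0.75  1.77 -0.4   1.02  0.57] p [ 493.6 -272.   247.8] yang -11.6 tilt 0.08 F [-0.2  0.8 -0.2] T [ 0.05  0.03 -0.04] w -0.1 0.0
460 28 y [-275.2 -268.9 -264. ] z [93.6 95.8 99. ]
472 304 y [-280.  -267.8 -259.3] z [ 94.4 100.  103. ]
484 355 y [-281.7 -269.5 -260.4] z [ 94.7 101.2 103.4]
496 355 y [-283.6 -271.8 -262.9] z [ 94.7 101.5 103.8]
508 359 y [-287.7 -274.7 -265.5] z [ 94.7 101.8 104.5]
520 358 y [-289.6 -277.6 -268.4] z [ 95.9 102.3 104.8]
532 289 y [-290.1 -279.5 -270.9] z [ 95.  101.  104.5]
544 201 y [-290.7 -283.8 -278.4] z [ 94.3  98.5 100.5]
556 192 y [-293.1 -286.4 -281.2] z [ 95.3  99.1 100.9]
(95, array([587.7, -90.3]), np.float64(88.3), 'AF', np.float64(31.7), 'flat normal deg', np.float64(8.0))
(125, array([602.7, 106.2]), np.float64(88.5), 'AF', np.float64(31.4), 'flat normal deg', np.float64(0.0))
(181, array([587.2, 337.8]), np.float64(88.6), 'AF', np.float64(30.9), 'flat normal deg', np.float64(48.0))
[  82  272  104   57 1084] [-113.1 -123.4   13. ] [119.9  50.8  26. ] 15.105788649235137
```

View pics/z2.png

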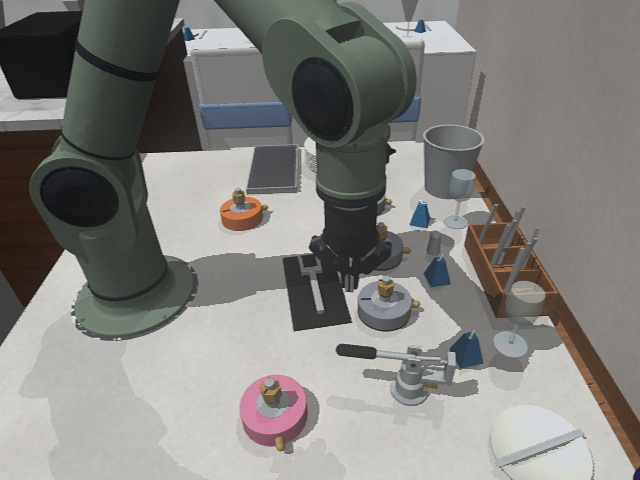

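The picture shows the lever level at (340,350)–(440,358), the wrench on the mat and the boxes and shaker upright. The nut readings in the scene camera are coarse, so I check A and B once from above.

Call:
{"fn": "apply_moves", "kwargs": {
  "rows": [
    {"x": 0.055, "y": 0.0, "z": -0.01, "wx": 0, "wy": 0, "wz": 0, "hand": 0.0},
    {"x": 0.055, "y": 0.01, "z": 0, "wx": 0, "wy": 0, "wz": 0, "hand": 0.0},
    {"x": 0.055, "y": 0.01, "z": 0, "wx": 0, "wy": 0, "wz": 0, "hand": 0.0},
    {"x": 0.055, "y": 0.01, "z": 0, "wx": 0, "wy": 0, "wz": 0, "hand": 0.0},
    {"x": 0.03, "y": 0.01, "z": 0, "wx": 0, "wy": 0, "wz": 0, "hand": 0.0},
    {"x": 0, "y": 0, "z": 0, "wx": 0, "wy": 0, "wz": 0, "hand": 0.0}
  ]
}}

```text
t: 42.38
eef_pos: [584.0, -32.7, 257.7]
tool_rot: [-2.43, -1.99, 0.001]
contact_force: [-0.2, -0.4, 0.3]
gripper_width: -0.0
finger_force: 0.0
```

```bash
python3 -c "
from h import *
st(); d=snap('wrist')
for c in[(586,-93),(600,104)]:
  n=nut(d,c); print(n, n and stripes(d,n[1]))
q,b=wrench(d); print(cv2.minAreaRect(q[:,:2].astype(np.float32)),np.median(q[:,2]))"
```

```text
t 42.38 q [-0.54  0.53  0.74  1.71 -0.4   1.06  0.13] p [584.  -32.7 257.7] yang -11.4 tilt 0.06 F [-0.2 -0.4  0.3] T [-0.04 -0.   -0.02] w -0.0 0.0
(486, array([587.6, -90.7]), np.float64(87.7), 'AF', np.float64(29.5), 'flat normal deg', np.float64(55.0)) [(26, [-179.2, -178.2, -177.2], np.float64(43.4)), (15, [57.4, 156.9, 162.7], np.float64(12.7))]
(977, array([600.1, 104. ]), np.float64(87.7), 'AF', np.float64(31.7), 'flat normal deg', np.float64(51.0)) [(88, [170.4, 172.1, 174.0], np.float64(42.5)), (29, [135.5, 140.2, 144.9], np.float64(13.1))]
((429.0472106933594, 0.658843994140625), (55.84355926513672, 198.44744873046875), 7.882044792175293) 17.41053725829471
```

All nuts are still in place (A 55°, B 51°), so I hand the job in.

```bash
python3 -c "
from plant import ticket
print(ticket.finish_job())"
```

```text
the job is handed in; nothing more can be done
None
```

The job is handed in, but no verdict came back: by camera, all three nuts are about 0.55 rad past hand-tight, the wrench lies flat near the mat's middle, the lever is latched, and the boxes and shaker are upright.

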